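# Stack spare sanding drums in a pyramid rack

### The arm

A 6-joint arm with a two-finger parallel gripper is mounted at the origin on the work surface. World frame = base frame: x ahead of the robot, y to its left, z up, the work surface at z = 0. Lengths are in m, angles in rad, forces in N, time in s.
With the tool pointing down it reaches from about 0.4 to 0.825 m from the base axis. Payload 7 kg.
Tool frame: the origin (TCP) lies midway between the tips of the shut fingers; the grasp point (between the pads) lies 19 mm behind it (manip.hold_point_z is the distance from the TCP to the grasp point, in m); z points along the fingers, y is the direction in which the jaws open and shut (so a half turn about z gives the same grasp; the last joint's range is limited). The gripper opens to 88 mm and grips with 3 to 60 N. Pads are 19 mm wide; open, the fingers measure 130 mm over their backs; the gripper's body (78 mm by 193 mm) begins 47 mm behind the grasp point.
Start: joints at [1.461, 0.359, 0.012, 0, -1.224, -0.288], TCP at [0.261, 0.622, 0.227] pointing down, gripper open.
Joint ranges: [-3.07, 3.07], [-1.43, 2.12], [-1.02, 1.25], [-3.03, 1.67], [-3.05, -0], [-3.03, 3.03]. Speed limits (rad/s): [2.39, 2.39, 3.01, 3.14, 3.14, 3.14].

### API

Orientations are given as a unit quaternion [x, y, z, w].
In Python, from workcell import sensors, optics, workorder, finder, manip gives the robot as it stands.
- The arm moves only by the shell command python3 -m jog 'ROWS' [OPENING] [FORCE]. ROWS is JSON, a list of rows, each a list of 2 entries, a list of its own where there are three numbers: the shift along the tool's x, y, z in m, then the turn about the tool's z in units of 5 degrees (1.0 is 5 degrees). In form: [[[dx, dy, dz], twist], ...]. A call has exactly 10 rows; each row shifts and turns the pose as measured when the row begins, along the tool's axes as they then stand; what a row does not reach is not made up. A row lasts 1/10 s, in which the tool goes at most 50 mm and 8.59 degrees, less where a joint would pass 70% of its speed; a pose out of reach is approached as far as the arm can. A call is refused whole if a number of a shift passes 0.05 or a number of a turn 1, either way. A call with a gripper value outside its range is refused whole. OPENING is the opening in per cent of the stroke, from 0 (shut) to 100 (fully open), set as the call begins (- or left out, the last holds). The fingers move at their own pace and stop on an object; FORCE is the grip in N (left out, the last holds). Time passes only in rows, so rows that do not move let the fingers close, or fill a call up. It gives the time, the measured TCP pose, the force and the opening at its end, in the units of the state.
- sensors.sense(): the state, without advancing time (a new reading comes with each control period).
- optics.grab_frame(name): name is "side" or "top" or "wrist"; returns (picture, depth): 420x560x3 uint8, blue, green, red; 420x560 float32, m along the optical axis (not along the pixel's ray), 0 where there is no reading.
- optics.camera_model(name): a dict with "mtx" (3x3 intrinsics, pixels), "distortion" ([k1, k2, p1, p2, k3] as OpenCV has them; the pictures are not rectified), "T" (4x4, takes a point from camera to world coordinates). Camera axes: x right, y up, looking along -z (the intrinsics and any distortion apply to the point x, -y, -z); pixel columns grow to the right and rows downward; lengths in m; the calibration is good to about 2 mm. A picture is of the moment at which its call begins: read the wrist's pose just before it. camera_model takes no time and is no camera call; for the wrist camera it gives the pose at the moment of the call.
- workorder.close_job(): hands the job in, once; it reports no verdict.
Trained networks look in the newest picture that a camera, given by its name, has taken for a name from the list of things; names that differ only in an ending like _2 or _b are one class to them, and where a whole thing is asked for, a point or a joint stands for the part that bears it (a point fixed in the world has none). Each returns a list of dicts, best first, with "p" (0 to 1); they miss things now and then, are a little off and sometimes report something else, mostly with a low value. They report only what shows in the picture. A call takes as long as a camera call. They do not tell look-alikes from the thing itself.
- finder.recognise(thing, camera): "box" ([left, top, right, bottom] in pixels, round what is visible of it).
- finder.trace(thing, camera): "pixels" (420x560 bool, what is visible of it) and "box" ([left, top, right, bottom] in pixels, round what is visible of it).
The state is a dict: "time_s": time; "joint_positions": joint angles; "joint_vel": joint speeds; "effort": joint torques, N m; "eef_pos": TCP position; "tool_rot": TCP orientation; "force": force on the tool from outside, world axes, zero at the start; "wrist_torque": the same for the moment, N m; "gripper_width": opening from 0.0 (shut) to 1.0 (fully open).
Only numpy, scipy, OpenCV 4.12 (cv2) and the standard library are available. Lean on these libraries where they do the work, as an engineer would, in place of code of your own. Each camera call takes 0.05 s, during which the arm holds its last target.

### The job

Stack the spare sanding drums as a pyramid in the rack: put the drum that lies on the two-rail rest into the rack's free groove, beside the one already there. Then change your grip on the drum that stands in the socket: lay it down on the emptied rest and let go, take it up again from there, and saddle it squarely into the gap on top of the two drums. Set every drum down rather than dropping it, and leave the drum already in the rack in its groove and the jar, the sanding block and the brush where they are.

Things in the scene. Friction and masses are not known exactly. Their poses are not given: they have to be found in the camera images.
- drum_a: Sanding drum already in the rack: solid cylinder with a cork-brown abrasive sleeve and black rubber ends with a steel hub, 60 mm diameter, 130 mm long, about 0.26 kg. Origin at its middle (centre of the cylinder); its long axis is its own y axis. It lies loose in the rack's taken groove.
- drum_b: Sanding drum lying on the two-rail rest: solid cylinder with a cork-brown abrasive sleeve and black rubber ends with a steel hub, 60 mm diameter, 130 mm long, about 0.26 kg. Origin at its middle (centre of the cylinder); its long axis is its own y axis.
- drum_c: Sanding drum standing on end in the socket, its upper 78 mm exposed at the start: solid cylinder with a cork-brown abrasive sleeve and black rubber ends with a steel hub, 60 mm diameter, 130 mm long, about 0.26 kg. Origin at its middle (centre of the cylinder); its long axis is its own z axis (up at the start; either end may end up on either side).
- rack: Fixed plywood rack, 200 (x) by 170 mm (y), origin under its centre. Two grooves along its y, at x = -43 (taken) and +43 mm (free), 44 mm wide between battens whose tops are 24 mm above the bench; drums in them are 26 mm apart. End cheeks 12 mm thick stand across the groove ends, inner faces at y = +-73 mm, 55 mm high, 105 mm high over the middle 110 mm: 8 mm to spare at each end of a drum.
- rack_taken (a point): Centre of a drum lying in the taken groove: 44.4 mm above the bench; axes as the rack's.
- rack_free (a point): Centre of a drum lying in the free groove: 44.4 mm above the bench; axes as the rack's.
- rack_saddle (a point): Centre of a drum saddled on the two lower drums, in the middle of the rack: 86.2 mm above the bench; axes as the rack's.
- rest: Two-rail drum rest fixed to the bench: base 90 (x) by 100 (y) by 10 mm, two upright wooden rails 6 mm thick, 100 mm long along its y axis, tops 40 mm above the bench, inner faces 44 and outer faces 56 mm apart (a drum overhangs them on both sides and 15 mm at each end). Ends open. Origin at the centre of its underside.
- rest_seat (a point): Centre of a drum lying on the rest: 60.4 mm above the bench; axes as the rest's (drum axis along y).
- socket: Square plywood socket fixed to the bench, 86 mm square outside, 66 mm square inside, 60 mm high, inner floor 8 mm above the bench; the third drum stands loosely in it, its top 138 mm above the bench. Origin at the centre of its underside.
- jar: Bystander: squat jar with a steel lid, 64 mm diameter, 75 mm high. Origin at the centre of its underside.
- block: Bystander: wooden sanding block 110 x 60 x 28 mm, long side along its x axis. Origin at the centre of its underside.
- brush: Bystander: flat dusting brush lying on the bench beyond the work, long side along its own x axis, 200 mm long (bristles to +x), 42 mm wide, 20 mm high. Origin at the middle of its underside.
There are look-alikes about, which are no part of the job. Leave any orange or red look-alike of the drum_b alone. What is shaped like the drum_a but pink is not meant.

How it is judged:
On the way, in this order (a step that is already met when the one before it is completed fails the run):
1. the drum from the rest lies released in the rack's free groove (x of drum_b in the frame of rack_free between -0.006 and 0.006 m and y of drum_b in the frame of rack_free between -0.012 and 0.012 m and z of drum_b in the frame of rack_free between -0.006 and 0.006 m and angle between the y axis of drum_b and the y axis of rack, either way round below 0.12 rad and contact force between the fingers and drum_b below 0.1 N), for 0.2 s.
2. the drum from the socket lies on the rest, let go (x of drum_c in the frame of rest_seat between -0.006 and 0.006 m and y of drum_c in the frame of rest_seat between -0.04 and 0.04 m and z of drum_c in the frame of rest_seat between -0.006 and 0.006 m and angle between the z axis of drum_c and the y axis of rest, either way round below 0.12 rad and contact force between the fingers and drum_c below 0.1 N and linear speed of drum_c below 0.03 m/s), for 0.2 s.
At the end, for the whole second after the job is handed in: Two drums lie in the grooves (within 6 mm of rack_taken, rack_free across and in height, 12 mm along); the third is saddled on both, bearing on each (7 mm of rack_saddle, 12 mm along); all within 0.12 rad of the grooves' direction and at rest (x of drum_a in the frame of rack_taken between -0.006 and 0.006 m and y of drum_a in the frame of rack_taken between -0.012 and 0.012 m and z of drum_a in the frame of rack_taken between -0.006 and 0.006 m and angle between the y axis of each of drum_a, drum_b and the y axis of rack, either way round below 0.12 rad and x of drum_b in the frame of rack_free between -0.006 and 0.006 m and y of drum_b in the frame of rack_free between -0.012 and 0.012 m and z of drum_b in the frame of rack_free between -0.006 and 0.006 m and x of drum_c in the frame of rack_saddle between -0.007 and 0.007 m and y of drum_c in the frame of rack_saddle between -0.012 and 0.012 m and z of drum_c in the frame of rack_saddle between -0.007 and 0.007 m and angle between the z axis of drum_c and the y axis of rack, either way round below 0.12 rad and linear speed of each of drum_a, drum_b, drum_c below 0.03 m/s and contact force between drum_c and drum_a above 0.3 N and contact force between drum_c and drum_b above 0.3 N); the robot touches nothing.
It fails at once if a drum was dropped or let roll: it moved faster than 0.5 m/s (a fall of some 13 mm) while no finger touched it ((contact force between the fingers and drum_a below 0.05 N and linear speed of drum_a above 0.5 m/s) or (contact force between the fingers and drum_b below 0.05 N and linear speed of drum_b above 0.5 m/s) or (contact force between the fingers and drum_c below 0.05 N and linear speed of drum_c above 0.5 m/s)).
It fails at once if the drum already in the rack was taken or knocked out of its groove (over 20 mm off) (distance between drum_a and rack_taken above 0.02 m).
It fails at once if the jar, the sanding block or the brush was moved by more than 30 mm (distance of any of jar, block, brush from where it was at the start of the episode above 0.03 m).
It also fails if it takes over 72 s, if anything falls off the work surface, if the arm or the gripper's body presses on something with over 40 N, if the wrist force passes 120 N, or if a joint passes its speed limit or range.

## Working session

There is one attempt and no reset: what is moved stays moved. The work goes in short steps, Python scripts to look and compute and a shell command to move; the robot and the scene stay as the last step left them, time stands still between calls to the robot, and variables do not carry over. Pictures are saved under pics/ and viewed, and the job is handed in when it is done.

```bash
ls; mkdir -p pics
python3 - <<'E'
from workcell import sensors, optics, manip
import cv2
s=sensors.sense(); print(s)
for n in ("side","top"):
    p,d=optics.grab_frame(n); cv2.imwrite(f"pics/{n}0.png",p)
    m=optics.camera_model(n); print(n,m["mtx"],m["distortion"],m["T"])
print(manip.hold_point_z, [x for x in dir(manip) if x[0]!='_'])
E
```

```text
pics
{'time_s': 0.0, 'joint_positions': array([ 1.46106472e+00,  3.59395543e-01,  1.10911688e-02, -3.72629507e-04,
       -1.22409935e+00, -2.88081168e-01]), 'joint_vel': array([-6.02953224e-04, -6.14990378e-04, -1.12587244e-04, -4.23857638e-05,
       -5.07121006e-04,  7.49780055e-04]), 'effort': array([ 8.32399819e-04, -5.82725751e+01,  2.93051648e+01,  6.99758291e+00,
        6.78404438e-03, -1.48048230e-04]), 'eef_pos': array([0.26133778, 0.62183841, 0.2256271 ]), 'tool_rot': array([ 9.80270388e-01, -1.97659530e-01, -1.02907191e-04,  8.16107886e-04]), 'force': array([-0.70029002, -0.03132935,  0.34651617]), 'wrist_torque': array([ 0.05442197, -0.04999665,  0.01682597]), 'gripper_width': 1.0020396789266226}
side [[535.51436364   0.         274.92553419]
 [  0.         535.51436364 209.50575833]
 [  0.           0.           1.        ]] [-0.15915733  0.          0.          0.          0.        ] [[ 0.68735521  0.42717644 -0.58742072 -0.20914889]
 [-0.7263097   0.39965781 -0.55923863 -0.61844622]
 [-0.00412629  0.81104496  0.58496927  0.82966601]
 [ 0.          0.          0.          1.        ]]
top [[475.24649373   0.         282.3950294 ]
 [  0.         475.24649373 203.58886207]
 [  0.           0.           1.        ]] [0.01960883 0.         0.         0.         0.        ] [[ 0.02243005  0.99052728 -0.13547178  0.33874366]
 [-0.99970578  0.02347363  0.00611068  0.08492702]
 [ 0.00923281  0.13529486  0.99076236  1.36243514]
 [ 0.          0.          0.          1.        ]]
0.0188 ['IKError', 'hold_point_z']
```

View pics/top0.png

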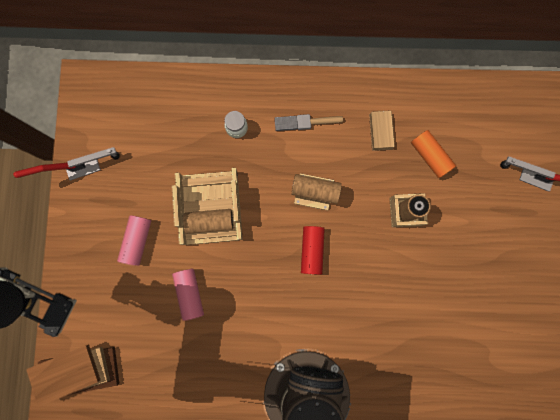

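View pics/side0.png

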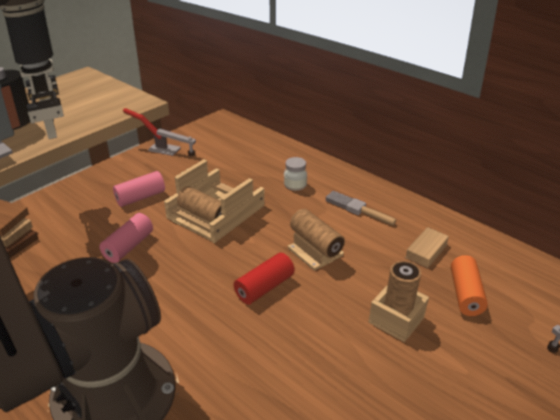

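The top view shows three cork-brown drums:
- drum_a lies in the rack at px (210,222).
- drum_b lies on the rest at px (317,190).
- drum_c stands in the socket at px (417,206).

Things that could be mistaken for drum_b, none of which are cork-brown:
- red at (313,250)
- orange at (433,154)
- pink at (134,240) and (187,294)

I choose the cork-brown drum on the rest.

```bash
cat > h.py <<'E'
import numpy as np, cv2
from workcell import sensors, optics, finder
def cloud(d,m):
    h,w=d.shape; u,v=np.meshgrid(np.arange(w),np.arange(h))
    pts=np.stack([u,v],-1).reshape(-1,1,2).astype(np.float64)
    n=cv2.undistortPoints(pts,m["mtx"],np.array(m["distortion"])).reshape(-1,2)
    z=d.reshape(-1).astype(float)
    P=np.stack([n[:,0]*z,-n[:,1]*z,-z,np.ones_like(z)],1)
    W=(P@m["T"].T)[:,:3]; W[z<=0]=np.nan
    return W.reshape(h,w,3)
def proj(X,m):
    X=np.atleast_2d(X).astype(float); Ti=np.linalg.inv(m["T"])
    c=X@Ti[:3,:3].T+Ti[:3,3]; c=c*[1,-1,-1]
    return cv2.projectPoints(c.reshape(-1,1,3),np.zeros(3),np.zeros(3),m["mtx"],np.array(m["distortion"]))[0].reshape(-1,2)
def Rtool():
    from scipy.spatial.transform import Rotation as R
    return R.from_quat(sensors.sense()["tool_rot"]).as_matrix()
E
python3 - <<'E'
from h import *
cl={}
for n in ("top","side"):
    p,d=optics.grab_frame(n); m=optics.camera_model(n); W=cloud(d,m)
    np.savez(f"c_{n}.npz",W=W,p=p,T=m["T"])
    for t in ("drum_b","rack","rest","socket"):
        r=finder.trace(t,n)
        for k in r:
            if k["p"]<.3: continue
            q=W[k["pixels"]]; q=q[~np.isnan(q[:,0])]
            print(n,t,round(k["p"],2),k["box"],k["pixels"].sum(),np.round(np.median(q,0),3),np.round(q.max(0),3))
    z=W[...,2]; print(n,"bench z",np.nanmedian(z[(np.abs(z)<.02)]))
p=np.load("c_top.npz")["p"]; cv2.imwrite("pics/crop_top.png",cv2.resize(p[150:250,160:440],None,fx=2.85,fy=2.85,interpolation=cv2.INTER_CUBIC))
E
```

```text
top drum_b 0.79 [115.5, 215.7, 148.3, 267.4] 1066 [0.407 0.479 0.055] [0.476 0.523 0.066]
top drum_b 0.74 [291.6, 173.8, 341.7, 203.2] 1072 [ 0.557 -0.015  0.085] [0.612 0.052 0.1  ]
top drum_b 0.73 [180.5, 212.1, 232.5, 234.2] 1056 [0.463 0.281 0.069] [0.499 0.355 0.08 ]
top drum_b 0.71 [399.0, 195.4, 430.6, 223.0] 645 [ 0.505 -0.267  0.136] [ 0.55  -0.246  0.144]
top drum_b 0.59 [302.5, 223.9, 325.2, 273.4] 1049 [ 0.393 -0.007  0.055] [0.458 0.021 0.067]
top drum_b 0.57 [170.6, 263.5, 203.1, 317.0] 1128 [0.265 0.325 0.055] [0.332 0.38  0.066]
top drum_b 0.56 [411.4, 130.1, 456.8, 179.1] 1048 [ 0.672 -0.344  0.054] [ 0.751 -0.289  0.07 ]
top rack 0.74 [169.9, 166.3, 246.4, 244.9] 3479 [0.527 0.291 0.023] [0.62  0.397 0.112]
top rest 0.73 [294.6, 172.4, 333.1, 214.5] 335 [ 0.529 -0.01   0.011] [0.61  0.043 0.07 ]
top rest 0.47 [172.1, 168.0, 242.5, 243.5] 3576 [0.527 0.293 0.023] [0.624 0.391 0.112]
top socket 0.59 [386.8, 193.2, 426.7, 229.1] 602 [ 0.489 -0.251  0.055] [ 0.561 -0.231  0.138]
top bench z -8.27057736796366e-06
side drum_b 0.93 [179.7, 187.1, 222.5, 222.5] 1007 [0.451 0.273 0.064] [0.525 0.36  0.085]
side drum_b 0.93 [101.7, 211.6, 153.3, 261.1] 1367 [0.256 0.313 0.047] [0.336 0.363 0.062]
side drum_b 0.8 [114.4, 172.1, 163.1, 204.7] 1089 [0.401 0.468 0.044] [0.47  0.521 0.063]
side drum_b 0.75 [380.7, 259.8, 420.2, 317.0] 1428 [ 0.492 -0.286  0.117] [ 0.63  -0.248  0.143]
side drum_b 0.69 [235.9, 251.8, 295.5, 305.4] 1636 [ 0.378 -0.025  0.05 ] [0.477 0.053 0.063]
side drum_b 0.64 [292.2, 210.9, 347.5, 257.6] 1454 [ 0.546 -0.03   0.079] [0.686 0.13  0.093]
side drum_b 0.61 [453.3, 257.6, 487.6, 313.4] 1512 [ 0.651 -0.362  0.052] [ 0.802 -0.295  0.064]
side rack 0.96 [164.1, 159.0, 264.3, 241.9] 3762 [0.495 0.256 0.038] [0.656 0.518 0.108]
side socket 0.74 [366.4, 285.7, 428.6, 340.0] 1613 [ 0.472 -0.298  0.042] [ 0.558 -0.235  0.086]
side bench z -0.0004977050987233778
```

View pics/crop_top.png

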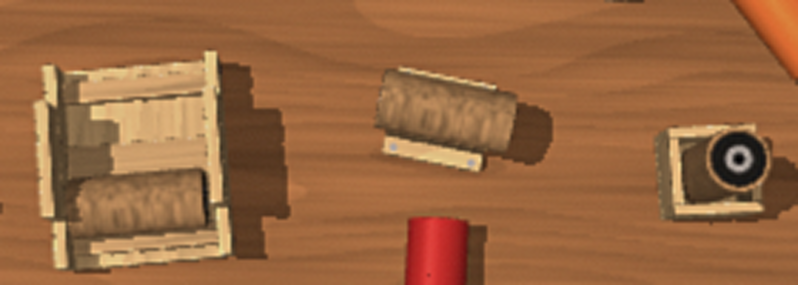

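```bash
cat > fit.py <<'E'
from h import *
from scipy.optimize import least_squares
def fitcyl(P,zc,x0,L=.13,r=.03):
    # P points; signed dist to capped cylinder at height zc
    def res(q):
        c,s=np.cos(q[2]),np.sin(q[2]); dx=P[:,0]-q[0]; dy=P[:,1]-q[1]
        X=c*dx+s*dy; Y=-s*dx+c*dy; Z=P[:,2]-zc
        a=np.hypot(X,Z)-r; b=np.abs(Y)-L/2
        return np.where((a>0)&(b>0),np.hypot(a,b),np.maximum(a,b))
    o=least_squares(res,x0,loss="soft_l1",f_scale=.002); return o.x, np.sqrt(np.median(o.fun**2)),res(o.x)
E
python3 - <<'E'
from fit import *
Ws={n:np.load(f"c_{n}.npz")["W"].reshape(-1,3) for n in("top","side")}
for name,c0,zc,yaw in (("b",(.557,-.015),.0604,-.2),("a",(.465,.28),.0444,.05)):
    for n in("top","side","both"):
        P=np.vstack([Ws[n]] if n!="both" else list(Ws.values()))
        P=P[~np.isnan(P[:,0])]
        x0=np.array([*c0,yaw])
        for it in range(3):
            c,s=np.cos(x0[2]),np.sin(x0[2]); dx=P[:,0]-x0[0]; dy=P[:,1]-x0[1]
            X=c*dx+s*dy; Y=-s*dx+c*dy
            Q=P[(abs(X)<.034)&(abs(Y)<.070)&(P[:,2]>zc+.0)&(P[:,2]<zc+.036)]
            x0,rm,_=fitcyl(Q,zc,x0)
        print(name,n,np.round(x0,4),len(Q),round(rm,4), "zmax",np.round(np.percentile(Q[:,2],97)-zc,4))
for n in("top","side"):
    P=Ws[n];P=P[~np.isnan(P[:,0])]
    Q=P[(P[:,2]>.082)&(P[:,2]<.115)&(abs(P[:,0]-.51)<.12)&(abs(P[:,1]-.28)<.12)]
    r=cv2.minAreaRect((Q[:,:2]*1000).astype(np.float32)); print(n,len(Q),r,np.round(Q.mean(0),4))
    Q=P[(P[:,2]>.132)&(P[:,2]<.145)&(abs(P[:,0]-.5)<.1)&(abs(P[:,1]+.27)<.1)]
    print(" c top",len(Q),np.round(Q.mean(0),4),(Q.max(0)+Q.min(0))/2)
E
```

```text
b top [ 0.5618 -0.0161 -0.1705] 1009 0.0013 zmax 0.0325
b side [ 0.5636 -0.0158 -0.1785] 1175 0.0011 zmax 0.0304
b both [ 0.5628 -0.0157 -0.1735] 2184 0.0012 zmax 0.0315
a top [0.466  0.2816 0.1091] 1035 0.0013 zmax 0.0321
a side [0.4698 0.2813 0.1129] 890 0.0013 zmax 0.0308
a both [0.4679 0.2813 0.1131] 1922 0.0015 zmax 0.0317
top 467 ((508.7626647949219, 284.1953125), (110.12767028808594, 170.48509216308594), 6.428788185119629) [0.5076 0.2895 0.1023]
 c top 404 [ 0.5098 -0.2758  0.1382] [ 0.50996014 -0.27528954  0.13827006]
side 709 ((510.6302185058594, 282.9983215332031), (114.4483871459961, 175.22837829589844), 5.495831489562988) [0.5077 0.2803 0.0966]
 c top 567 [ 0.5081 -0.2793  0.1381] [ 0.51111901 -0.27814824  0.13754261]
```

```bash
cat > plan.py <<'E'
import sys
from h import *
# usage: plan.py x y z(TCP) yaw_of_tool_x nrows
x,y,z,psi=map(float,sys.argv[1:5]); n=int(sys.argv[5]) if len(sys.argv)>5 else 10
s=sensors.sense(); R=Rtool(); p=s["eef_pos"]
cur=np.arctan2(R[1,0],R[0,0]); dpsi=(psi-cur+np.pi)%(2*np.pi)-np.pi
d=np.array([x,y,z])-p
print("t",round(s["time_s"],2),"tcp",np.round(p,4),"yaw",round(cur,4),"tilt",np.round(R[:2,2],4),"w mm",round(s["gripper_width"]*88,1),"F",np.round(s["force"],2))
print("delta world mm",np.round(d*1e3,1),"tool axes mm",np.round(R.T@d*1e3,1),"twist units",round(-np.degrees(dpsi)/5,2))
if n>1:
  for i in range(n):
    a=cur+dpsi*i/n; c,q=np.cos(a),np.sin(a)
    T=np.array([[c,q,0],[q,-c,0],[0,0,-1]]).T
    print(np.round(T.T@d/n,4).tolist(),round(-np.degrees(dpsi)/5/n,3))
E
python3 plan.py 0.51 0.284 0.30 -1.463 20
```

```text
t 0.6 tcp [0.2615 0.6223 0.2265] yaw -0.3978 tilt [-0. -0.] w mm 88.0 F [-0.98  0.38 -0.16]
delta world mm [ 248.5 -338.3   73.5] tool axes mm [360.1 215.6 -73.5] twist units 12.21
[0.018, 0.0108, -0.0037] 0.61
[0.0186, 0.0098, -0.0037] 0.61
[0.0191, 0.0088, -0.0037] 0.61
[0.0195, 0.0078, -0.0037] 0.61
[0.0199, 0.0067, -0.0037] 0.61
[0.0202, 0.0057, -0.0037] 0.61
[0.0205, 0.0046, -0.0037] 0.61
[0.0207, 0.0035, -0.0037] 0.61
[0.0209, 0.0024, -0.0037] 0.61
[0.0209, 0.0013, -0.0037] 0.61
[0.021, 0.0001, -0.0037] 0.61
[0.021, -0.001, -0.0037] 0.61
[0.0209, -0.0021, -0.0037] 0.61
[0.0207, -0.0032, -0.0037] 0.61
[0.0205, -0.0043, -0.0037] 0.61
[0.0203, -0.0054, -0.0037] 0.61
[0.02, -0.0065, -0.0037] 0.61
[0.0196, -0.0075, -0.0037] 0.61
[0.0192, -0.0085, -0.0037] 0.61
[0.0187, -0.0096, -0.0037] 0.61
```

```bash
python3 -m jog '[[[0.036,0.02,-0.007],1],[[0.038,0.018,-0.007],1],[[0.039,0.014,-0.007],1],[[0.041,0.009,-0.007],1],[[0.042,0.005,-0.007],1],[[0.042,0.0,-0.007],1],[[0.042,-0.004,-0.007],1],[[0.041,-0.008,-0.007],1],[[0.04,-0.012,-0.007],1],[[0.038,-0.015,-0.007],1]]' 100 20; python3 plan.py 0.51 0.284 0.30 -1.463 1
```

```text
time_s: 1.6
eef_pos: [0.5361, 0.2952, 0.299]
tool_rot: [0.798, -0.603, 0.001, -0.001]
force: [0.2, 0.4, 1.3]
gripper_width: 0.999
t 1.6 tcp [0.5361 0.2952 0.299 ] yaw -1.2953 tilt [0.0014 0.0002] w mm 88.0 F [0.23 0.43 1.31]
delta world mm [-26.1 -11.2   1. ] tool axes mm [ 3.6 28.2 -1. ] twist units 1.92
```

```bash
python3 -m jog '[[[0.001,0.009,0],1],[[0.001,0.009,0],0.9],[[0.001,0.009,0],0],[[0,0,0],0],[[0,0,0],0],[[0,0,0],0],[[0,0,0],0],[[0,0,0],0],[[0,0,0],0],[[0,0,0],0]]'; python3 plan.py 0.51 0.284 0.30 -1.463 1
python3 - <<'E'
from h import *
m=optics.camera_model("wrist"); p,d=optics.grab_frame("wrist"); cv2.imwrite("pics/w1.png",p)
print(m["T"],m["distortion"]); np.savez("c_w1.npz",W=cloud(d,m),p=p,d=d)
E
```

```text
time_s: 2.6
eef_pos: [0.5133, 0.2836, 0.2999]
tool_rot: [0.742, -0.67, 0.001, -0.001]
force: [-0.3, -0.1, -0.0]
gripper_width: 0.999
t 2.6 tcp [0.5133 0.2836 0.2999] yaw -1.4682 tilt [0.0033 0.0006] w mm 87.9 F [-0.33 -0.08 -0.03]
delta world mm [-3.3  0.4  0.1] tool axes mm [-0.7  3.3 -0.1] twist units -0.06
[[-0.99469466  0.0995624   0.02588169  0.52058324]
 [-0.10284373 -0.9565999  -0.27265325  0.21058236]
 [-0.00238759 -0.2738685   0.96176418  0.45802601]
 [ 0.          0.          0.          1.        ]] [-0.02198983  0.          0.          0.          0.        ]
```

View pics/w1.png

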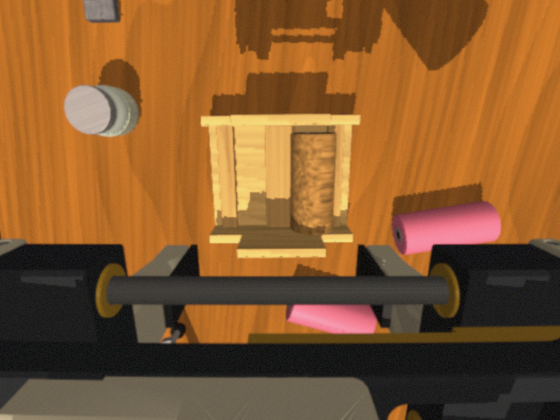

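Wrist view: the rack is centred at about (280,185), with drum_a in its right groove at (313,182). The free groove is empty at (245,180). I'll fit the rack from this cloud.

Run:
```python
from fit import *
W=np.load("c_w1.npz")["W"].reshape(-1,3); P=W[~np.isnan(W[:,0])]
z=P[:,2]; print("bench",np.median(z[abs(z)<.01]))
Q=P[(z>.096)&(z<.115)&(abs(P[:,0]-.51)<.12)&(abs(P[:,1]-.28)<.12)]
r=cv2.minAreaRect((Q[:,:2]*1000).astype(np.float32)); print(len(Q),r)
x0=np.array([.468,.281,.11]);zc=.0444
for it in range(3):
    c,s=np.cos(x0[2]),np.sin(x0[2]); dx=P[:,0]-x0[0]; dy=P[:,1]-x0[1]
    X=c*dx+s*dy; Y=-s*dx+c*dy
    q=P[(abs(X)<.034)&(abs(Y)<.06)&(P[:,2]>zc+.01)&(P[:,2]<zc+.036)]
    x0,rm,_=fitcyl(q,zc,x0)
print("a",np.round(x0,4),len(q),rm)
# profile across rack: batten tops
yaw=.108; c,s=np.cos(yaw),np.sin(yaw); dx=P[:,0]-.5095; dy=P[:,1]-.2838
X=c*dx+s*dy; Y=-s*dx+c*dy
for lo in np.arange(-.11,.112,.004):
    k=(X>=lo)&(X<lo+.004)&(abs(Y)<.05)&(z>-.01)
    if k.sum()>5: print(round(lo*1e3),k.sum(),np.round(np.percentile(z[k],[10,50,90])*1e3,1),end=" | ")
```

```text
bench -4.556771318431352e-05
2158 ((509.41265869140625, 285.9298095703125), (109.51213836669922, 170.70167541503906), 6.27307653427124)
a [0.4684 0.2638 0.112 ] 3736 0.0005181752764853096
-110 188 [-1.1  0.2  1.1] | -106 145 [-0.9  0.1  1.1] | -102 91 [10.8 11.8 12.8] | -98 190 [11.  12.  13.1] | -94 187 [10.8 11.9 12.9] | -90 75 [11.4 23.1 24.6] | -86 233 [ 22.8  24.2 369. ] | -82 299 [ 22.9  24.6 372.8] | -78 260 [ 23.9 371.9 376.7] | -74 515 [ 56.1 381.5 389.5] | -70 1407 [ 63.1 388.9 390.1] | -66 2176 [371.8 389.3 399.9] | -62 2060 [ 70.1 389.2 394. ] | -58 2539 [318.  389.3 402. ] | -54 3281 [318.8 389.6 408.2] | -50 3377 [319.9 389.6 408.2] | -46 6793 [347.5 382.8 406.4] | -42 2670 [300.2 383.5 408.4] | -38 1944 [ 73.8 401.7 408.6] | -34 1993 [ 72.5 401.4 408.6] | -30 1993 [ 70.6 401.5 408.6] | -26 2006 [ 68.3 401.6 408.6] | -22 2175 [ 64.6 403.1 408.6] | -18 1959 [ 59.  401.1 408.5] | -14 2298 [ 49.4 404.2 416. ] | -10 2353 [379.  405.1 416.2] | -6 2361 [379.2 405.2 416.2] | -2 2341 [380.4 405.4 416.2] | 2 2305 [380.1 405.6 415.9] | 6 2362 [379.6 405.2 416.1] | 10 2247 [378.7 406.2 416.3] | 14 2195 [378.9 406.4 416.4] | 18 2040 [379.4 405.7 415.9] | 22 2155 [379.3 406.3 415.2] | 26 2131 [379.7 406.4 415.3] | 30 2147 [379.  406.4 415.3] | 34 2166 [379.2 406.4 415.3] | 38 2128 [379.4 406.7 415.6] | 42 2144 [379.5 406.6 415.4] | 46 3061 [306.6 399.1 414.7] | 50 6959 [350.1 383.3 408.9] | 54 2815 [319.9 389.6 408. ] | 58 2757 [319.  389.6 408. ] | 62 2143 [ 22.4 389.2 399.4] | 66 1686 [ 24.6 389.3 390.3] | 70 1571 [ 24.5 389.2 390.2] | 74 844 [ 23.7 382.6 389.9] | 78 344 [ 23.   24.8 379.5] | 82 402 [ 23.3 366.8 374.8] | 86 136 [ 12.   23.8 370.5] | 90 188 [10.8 11.8 13.1] | 94 188 [10.9 11.7 12.7] | 98 85 [10.5 11.6 12.7] | 102 153 [-1.3 -0.2  0.8] | 106 178 [-1.3 -0.2  0.8] | 110 173 [-1.3 -0.1  0.8] |
```

```bash
python3 plan.py 0.560 -0.03 0.25 -1.744 10
```

```text
t 2.65 tcp [0.5133 0.2836 0.2999] yaw -1.4682 tilt [0.0033 0.0006] w mm 88.0 F [ 0.31 -0.95 -0.14]
delta world mm [  46.7 -313.6  -49.9] tool axes mm [316.7 -14.2  49.9] twist units 3.16
[0.0317, -0.0014, 0.005] 0.316
[0.0316, -0.0023, 0.005] 0.316
[0.0315, -0.0032, 0.005] 0.316
[0.0314, -0.004, 0.005] 0.316
[0.0313, -0.0049, 0.005] 0.316
[0.0312, -0.0058, 0.005] 0.316
[0.031, -0.0066, 0.005] 0.316
[0.0308, -0.0075, 0.005] 0.316
[0.0306, -0.0083, 0.005] 0.316
[0.0303, -0.0092, 0.005] 0.316
```

```bash
python3 -m jog '[[[0.036,-0.002,0.005],0.4],[[0.036,-0.002,0.005],0.4],[[0.036,-0.003,0.005],0.4],[[0.036,-0.004,0.005],0.4],[[0.036,-0.005,0.005],0.4],[[0.036,-0.006,0.005],0.4],[[0.036,-0.007,0.005],0.4],[[0.036,-0.008,0.005],0.4],[[0.03,-0.008,0.005],0],[[0,0,0],0]]'; python3 plan.py 0.5628 -0.0157 0.1 -1.744 1
python3 - <<'E'
from fit import *
m=optics.camera_model("wrist"); p,d=optics.grab_frame("wrist"); cv2.imwrite("pics/w2.png",p)
W=cloud(d,m); np.savez("c_w2.npz",W=W,p=p,d=d); P=W.reshape(-1,3);P=P[~np.isnan(P[:,0])]
x0=np.array([.5628,-.0157,-.1735]);zc=.0604
for it in range(4):
    c,s=np.cos(x0[2]),np.sin(x0[2]); dx=P[:,0]-x0[0]; dy=P[:,1]-x0[1]
    X=c*dx+s*dy; Y=-s*dx+c*dy
    q=P[(abs(X)<.034)&(abs(Y)<.07)&(P[:,2]>zc+.003)&(P[:,2]<zc+.036)]
    x0,rm,_=fitcyl(q,zc,x0)
c,s=np.cos(x0[2]),np.sin(x0[2]); dx=q[:,0]-x0[0]; dy=q[:,1]-x0[1]
print("b",np.round(x0,4),len(q),rm,"Yext",np.percentile(-s*dx+c*dy,[1,99]),"ztop",np.percentile(q[:,2],98))
E
```

```text
time_s: 3.65
eef_pos: [0.5475, -0.0469, 0.2527]
tool_rot: [-0.639, 0.769, -0.001, 0.002]
force: [0.4, 0.4, -0.6]
gripper_width: 0.999
t 3.65 tcp [ 0.5475 -0.0469  0.2527] yaw -1.7547 tilt [0.0042 0.0007] w mm 88.0 F [ 0.4   0.39 -0.59]
delta world mm [  15.3   31.2 -152.7] tool axes mm [-33.3  -8.8 152.8] twist units -0.12
b [ 0.5621 -0.014  -0.1758] 5601 0.0005400366029658446 Yext [-0.06524529  0.06107915] ztop 0.09063663875429834
```

View pics/w2.png

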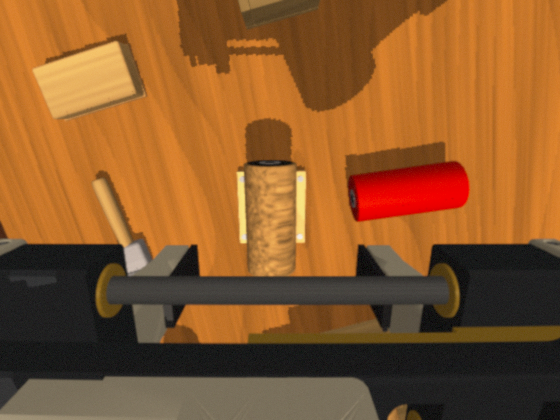

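The cork drum on the rest is at (271,217) and its base plate spans x 237–305. The red look-alike is at (408,190). I'll measure the rest base and the socket as well.

```bash
python3 - <<'E'
from h import *
d=np.load("c_w2.npz"); P=d["W"].reshape(-1,3)
z=P[:,2]; k=(z>.006)&(z<.0135)&(abs(P[:,0]-.5621)<.07)&(abs(P[:,1]+.014)<.075)
Q=P[k]; r=cv2.minAreaRect((Q[:,:2]*1000).astype(np.float32)); print(len(Q),r)
# robust edges in rest frame
yaw=-.1755;c,s=np.cos(yaw),np.sin(yaw);dx=Q[:,0]-.5621;dy=Q[:,1]+.014
X=c*dx+s*dy;Y=-s*dx+c*dy
print(np.percentile(X,[0.5,2,98,99.5]),np.percentile(Y,[0.5,2,98,99.5]))
k=(z>.036)&(z<.043)&(abs(P[:,0]-.5621)<.07)&(abs(P[:,1]+.014)<.075); print("railtops",k.sum())
for n in ("top",):
    P=np.load(f"c_{n}.npz")["W"].reshape(-1,3); z=P[:,2]
    k=(z>.05)&(z<.066)&(abs(P[:,0]-.5)<.09)&(abs(P[:,1]+.27)<.09); Q=P[k]
    print("socket",len(Q),cv2.minAreaRect((Q[:,:2]*1000).astype(np.float32)))
    k=(z>.004)&(z<.016)&(abs(P[:,0]-.562)<.07)&(abs(P[:,1]+.014)<.065); Q=P[k]
    print("rest top",len(Q),cv2.minAreaRect((Q[:,:2]*1000).astype(np.float32)))
E
python3 plan.py 0.5621 -0.0145 0.12 -1.745 10
```

```text
1133 ((562.4736328125, -11.886276245117188), (99.21463012695312, 90.43131256103516), 79.70471954345703)
[-0.04495334 -0.04451855  0.04437618  0.04482249] [-0.0473134  -0.04597594  0.05004818  0.05143664]
railtops 28
socket 361 ((510.7723388671875, -276.48089599609375), (86.80953979492188, 86.60999298095703), 3.866666555404663)
rest top 302 ((563.9952392578125, -17.040733337402344), (123.70602416992188, 134.32150268554688), 89.06599426269531)
t 3.7 tcp [ 0.5477 -0.0458  0.2531] yaw -1.7545 tilt [0.0048 0.0009] w mm 87.9 F [-0.26 -0.17 -1.27]
delta world mm [  14.4   31.3 -133.1] tool axes mm [-33.2  -7.9 133.2] twist units -0.11
[-0.0033, -0.0008, 0.0133] -0.011
[-0.0033, -0.0008, 0.0133] -0.011
[-0.0033, -0.0009, 0.0133] -0.011
[-0.0033, -0.0009, 0.0133] -0.011
[-0.0033, -0.0009, 0.0133] -0.011
[-0.0033, -0.0009, 0.0133] -0.011
[-0.0033, -0.0009, 0.0133] -0.011
[-0.0033, -0.0009, 0.0133] -0.011
[-0.0033, -0.0009, 0.0133] -0.011
[-0.0033, -0.0009, 0.0133] -0.011
```

```bash
python3 -m jog '[[[-0.006,-0.0015,0.02],-0.1],[[-0.007,-0.0015,0.02],0],[[-0.007,-0.0015,0.02],0],[[-0.007,-0.002,0.02],0],[[-0.006,-0.0015,0.02],0],[[0,0,0.015],0],[[0,0,0.01],0],[[0,0,0],0],[[0,0,0],0],[[0,0,0],0]]'; python3 plan.py 0.5621 -0.0145 0.048 -1.746 1
```

```text
time_s: 4.7
eef_pos: [0.566, -0.0071, 0.128]
tool_rot: [-0.645, 0.764, -0.003, 0.006]
force: [0.2, -0.0, 0.2]
gripper_width: 0.998
t 4.7 tcp [ 0.566  -0.0071  0.128 ] yaw -1.7403 tilt [0.0127 0.0026] w mm 87.8 F [ 0.24 -0.01  0.16]
delta world mm [ -3.9  -7.4 -80. ] tool axes mm [ 8.4  3.5 79.9] twist units 0.07
```

```bash
cat > st.py <<'E'
from h import *
s=sensors.sense(); R=Rtool(); print(np.round(s["eef_pos"],4),"tilt",np.round(R[:2,2],4),np.round(s["joint_positions"],4),"vel",np.round(s["joint_vel"],3))
E
python3 st.py; python3 -m jog '[[[0.004,0.003,0],0.1],[[0.003,0.001,0],0],[[0.001,0,0],0],[[0,0,0],0],[[0,0,0],0],[[0,0,0],0],[[0,0,0],0],[[0,0,0],0],[[0,0,0],0],[[0,0,0],0]]'; python3 st.py;python3 plan.py 0.5621 -0.0145 0.048 -1.746 1
```

```text
[ 0.566  -0.0071  0.128 ] tilt [0.0127 0.0026] [ 0.3345  0.2585 -0.3759  0.0022 -0.9236 -0.5053] vel [ 0.003 -0.006  0.01   0.005 -0.003  0.   ]
time_s: 5.7
eef_pos: [0.5613, -0.0151, 0.1305]
tool_rot: [-0.641, 0.768, -0.004, 0.008]
force: [-0.9, 0.3, -0.2]
gripper_width: 1.001
[ 0.5613 -0.0151  0.1305] tilt [0.0169 0.0037] [ 0.3231  0.2466 -0.386   0.0024 -0.921  -0.5043] vel [0.    0.002 0.002 0.    0.001 0.002]
t 5.7 tcp [ 0.5613 -0.0151  0.1305] yaw -1.7505 tilt [0.0169 0.0037] w mm 88.1 F [-0.94  0.26 -0.21]
delta world mm [  0.8   0.6 -82.5] tool axes mm [-0.2  0.7 82.5] twist units -0.05
```

```bash
python3 -m jog '[[[0,0.0004,0.008],-0.05],[[0,0.0004,0.009],0],[[0,0.0004,0.009],0],[[0,0.0004,0.009],0],[[0,0.0004,0.009],0],[[0,0,0.009],0],[[0,0,0.009],0],[[0,0,0.009],0],[[0,0,0.009],0],[[0,0,0.006],0]]'; python3 st.py;python3 plan.py 0.5621 -0.0145 0.048 -1.746 1
```

```text
time_s: 6.7
eef_pos: [0.5602, -0.0144, 0.0361]
tool_rot: [-0.643, 0.766, -0.004, 0.007]
force: [0.9, -0.4, 0.2]
gripper_width: 1.0
[ 0.5602 -0.0144  0.0361] tilt [0.0156 0.0033] [ 0.3249  0.3622 -0.4856  0.0028 -0.7071 -0.502 ] vel [ 0.001  0.093 -0.051  0.004  0.147  0.   ]
t 6.7 tcp [ 0.5602 -0.0144  0.0361] yaw -1.7457 tilt [0.0156 0.0033] w mm 88.0 F [ 0.86 -0.37  0.18]
delta world mm [ 1.9 -0.1 11.9] tool axes mm [ -0.3  -2.  -11.9] twist units 0.0
```

```bash
python3 -m jog '[[[0,-0.001,-0.006],0],[[0,-0.001,-0.004],0],[[0,0,-0.001],0],[[0,0,0],0],[[0,0,0],0],[[0,0,0],0],[[0,0,0],0],[[0,0,0],0],[[0,0,0],0],[[0,0,0],0]]' 78; python3 st.py;python3 plan.py 0.5621 -0.0145 0.048 -1.746 1
```

```text
time_s: 7.7
eef_pos: [0.5629, -0.0147, 0.0489]
tool_rot: [-0.643, 0.766, -0.004, 0.008]
force: [0.7, 0.5, -0.0]
gripper_width: 0.776
[ 0.5629 -0.0147  0.0489] tilt [0.0173 0.0037] [ 0.3229  0.3473 -0.4697  0.003  -0.7362 -0.4999] vel [-0.001  0.001  0.002  0.     0.001 -0.001]
t 7.7 tcp [ 0.5629 -0.0147  0.0489] yaw -1.7456 tilt [0.0173 0.0037] w mm 68.3 F [ 0.65  0.46 -0.03]
delta world mm [-0.8  0.2 -0.9] tool axes mm [-0.1  0.8  0.9] twist units 0.0
```

```bash
python3 -m jog '[[[0,0.0005,0],0],[[0,0,0],0],[[0,0,0],0],[[0,0,0],0],[[0,0,-0.002],0],[[0,0,-0.004],0],[[0,0,-0.008],0],[[0,0,-0.01],0],[[0,0,-0.015],0],[[0,0,-0.02],0]]' 0 25; python3 st.py;python3 plan.py 0.5522 0.2897 0.15 -1.461 10
```

```text
time_s: 8.7
eef_pos: [0.5579, -0.0155, 0.1078]
tool_rot: [-0.642, 0.767, -0.002, 0.004]
force: [-0.2, -0.2, -3.4]
gripper_width: 0.682
[ 0.5579 -0.0155  0.1078] tilt [0.0087 0.0021] [ 0.3235  0.271  -0.4126  0.001  -0.8783 -0.5002] vel [ 0.002 -0.258  0.229  0.    -0.485 -0.   ]
t 8.7 tcp [ 0.5579 -0.0155  0.1078] yaw -1.7468 tilt [0.0087 0.0021] w mm 60.0 F [-0.2  -0.23 -3.39]
delta world mm [ -5.7 305.2  42.2] tool axes mm [-299.7   58.7  -41.7] twist units -3.27
[-0.03, 0.0059, -0.0042] -0.327
[-0.0301, 0.005, -0.0042] -0.327
[-0.0302, 0.0042, -0.0042] -0.327
[-0.0303, 0.0033, -0.0042] -0.327
[-0.0304, 0.0024, -0.0042] -0.327
[-0.0305, 0.0016, -0.0042] -0.327
[-0.0305, 0.0007, -0.0042] -0.327
[-0.0305, -0.0002, -0.0042] -0.327
[-0.0305, -0.001, -0.0042] -0.327
[-0.0305, -0.0019, -0.0042] -0.327
```

```bash
python3 -m jog '[[[-0.02,0.004,-0.02],-0.35],[[-0.03,0.006,-0.016],-0.35],[[-0.033,0.005,-0.012],-0.35],[[-0.033,0.004,-0.004],-0.35],[[-0.033,0.003,0],-0.35],[[-0.033,0.002,0],-0.35],[[-0.033,0.001,0],-0.35],[[-0.033,0,0],-0.35],[[-0.03,-0.001,0],-0.3],[[-0.015,-0.001,0],-0.2]]'; python3 st.py;python3 plan.py 0.5522 0.2897 0.13 -1.461 1
```

```text
time_s: 9.7
eef_pos: [0.5453, 0.2883, 0.177]
tool_rot: [0.748, -0.664, 0.004, -0.01]
force: [0.7, -0.3, -2.6]
gripper_width: 0.677
[0.5453 0.2883 0.177 ] tilt [0.0194 0.009 ] [ 0.8075  0.2867 -0.2136  0.0089 -1.0505 -0.6929] vel [ 0.19   0.086  0.14   0.004 -0.063 -0.011]
t 9.7 tcp [0.5453 0.2883 0.177 ] yaw -1.4517 tilt [0.0194 0.009 ] w mm 59.6 F [ 0.73 -0.26 -2.61]
delta world mm [  6.9   1.4 -47. ] tool axes mm [-0.3 -6.1 47.1] twist units 0.11
```

```bash
python3 -m jog '[[[0,-0.003,0.006],0.1],[[0,-0.002,0.006],0],[[0,-0.001,0.006],0],[[0,0,0.005],0],[[0,0,0.004],0],[[0,0,0.003],0],[[0,0,0],0],[[0,0,0],0],[[0,0,0],0],[[0,0,0],0]]'; python3 st.py;python3 plan.py 0.5522 0.2897 0.10 -1.461 1
```

```text
time_s: 10.7
eef_pos: [0.5519, 0.2865, 0.1456]
tool_rot: [0.744, -0.668, 0.004, -0.009]
force: [-0.8, 0.1, -2.5]
gripper_width: 0.677
[0.5519 0.2865 0.1456] tilt [0.0183 0.0082] [ 0.797   0.3222 -0.2404  0.0088 -0.9896 -0.6945] vel [-0.002 -0.004  0.001  0.001 -0.001  0.001]
t 10.7 tcp [0.5519 0.2865 0.1456] yaw -1.4634 tilt [0.0183 0.0082] w mm 59.6 F [-0.77  0.13 -2.47]
delta world mm [  0.3   3.2 -45.6] tool axes mm [-2.9  0.2 45.6] twist units -0.03
```

Run:
```python
from h import *
p,d=optics.grab_frame("top"); cv2.imwrite("pics/t3.png",cv2.resize(p[130:270,140:280],None,fx=4,fy=4)); 
p,d=optics.grab_frame("side"); cv2.imwrite("pics/s3.png",cv2.resize(p[120:260,140:290],None,fx=4,fy=4)); 
p,d=optics.grab_frame("wrist"); cv2.imwrite("pics/w3.png",p)
```

```text
(no output)
```

View pics/w3.png

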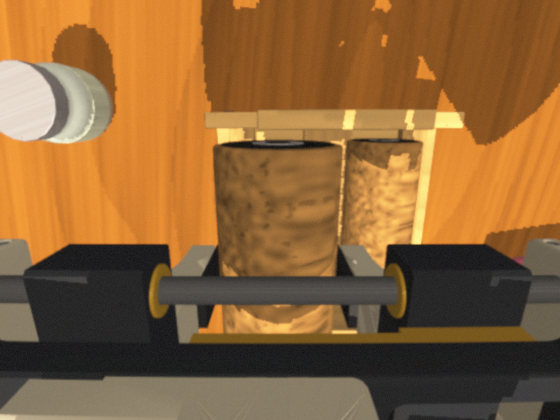

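View pics/s3.png

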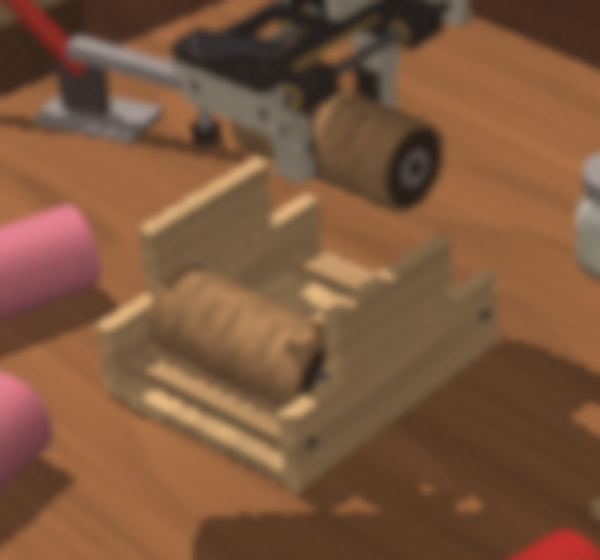

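The wrist view shows drum_b level in the jaws at (278,210), above the free groove. drum_a is at (385,195) and the cheek edge is at row 118. Before lowering I'll measure drum_b's offset from the rack in this same camera.

Run:
```python
from fit import *
m=optics.camera_model("wrist"); p,d=optics.grab_frame("wrist"); W=cloud(d,m); P=W.reshape(-1,3);P=P[~np.isnan(P[:,0])]; z=P[:,2]
t=sensors.sense()["eef_pos"]
def f(x0,zc,dz):
    for it in range(4):
        c,s=np.cos(x0[2]),np.sin(x0[2]); dx=P[:,0]-x0[0]; dy=P[:,1]-x0[1]
        X=c*dx+s*dy; Y=-s*dx+c*dy
        q=P[(abs(X)<.034)&(Y<-.01)&(Y>-.07)&(z>zc+dz)&(z<zc+.036)]
        x0,rm,_=fitcyl(q,zc,x0)
    c,s=np.cos(x0[2]),np.sin(x0[2]); dx=q[:,0]-x0[0]; dy=q[:,1]-x0[1]
    Y=-s*dx+c*dy; zz=q[abs(c*dx+s*dy)<.004]
    print(np.round(x0,4),len(q),round(rm,5),"ylow",np.percentile(Y,1),"ztop",np.percentile(zz[:,2],[10,50,90])-zc)
print("b");f(np.array([t[0],t[1],.11]),t[2]+.012,.005)
print("a");f(np.array([.4667,.281,.11]),.0444,.01)
Q=P[(z>.098)&(z<.11)&(abs(P[:,0]-.51)<.075)&(abs(P[:,1]-.20)<.02)]
r=cv2.minAreaRect((Q[:,:2]*1000).astype(np.float32)); print("cheek -y",len(Q),r, "pred",.5095+.079*np.sin(.11),.285-.079*np.cos(.11))
```

```text
b
[0.5515 0.2875 0.1067] 16372 0.00078 ylow -0.06544788114519363 ztop [0.02797922 0.02890904 0.02976383]
a
[0.4664 0.2829 0.1142] 5046 0.00052 ylow -0.06539090319336067 ztop [0.02841964 0.02944184 0.03029482]
cheek -y 3582 ((518.3416137695312, 207.2358856201172), (110.55072784423828, 11.963988304138184), 6.238484859466553) pred 0.5181724857661367 0.20647746826142094
```

```bash
python3 -m jog '[[[-0.0015,-0.001,0.01],-0.03],[[-0.001,0,0.014],0],[[-0.0005,0,0.015],0],[[0,0,0.015],0],[[0,0,0.014],0],[[0,0,0.012],0],[[0,0,0.006],0],[[0,0,0.001],0],[[0,0,0],0],[[0,0,0],0]]'; python3 st.py;python3 plan.py 0.5526 0.2895 0.0335 -1.461 1
```

```text
time_s: 11.9
eef_pos: [0.5531, 0.2903, 0.0486]
tool_rot: [0.745, -0.667, 0.004, -0.007]
force: [-0.2, -0.0, -3.4]
gripper_width: 0.678
[0.5531 0.2903 0.0486] tilt [0.0155 0.0058] [ 0.7999  0.4309 -0.3313  0.0099 -0.7936 -0.6962] vel [ 0.001 -0.003  0.007  0.003  0.002  0.003]
t 11.9 tcp [0.5531 0.2903 0.0486] yaw -1.4601 tilt [0.0155 0.0058] w mm 59.7 F [-0.17 -0.03 -3.37]
delta world mm [ -0.5  -0.8 -15.1] tool axes mm [ 0.8  0.8 15.1] twist units 0.01
```

```bash
python3 -m jog '[[[0.0003,0.0004,0.003],0],[[0.0003,0,0.003],0],[[0,0,0.003],0],[[0,0,0.002],0],[[0,0,0.001],0],[[0,0,0.001],0],[[0,0,0.001],0],[[0,0,0.001],0],[[0,0,0.001],0],[[0,0,0.0005],0]]'; python3 st.py;python3 plan.py 0.5526 0.2895 0.0335 -1.461 1
```

```text
time_s: 12.9
eef_pos: [0.5542, 0.2907, 0.034]
tool_rot: [0.745, -0.667, 0.004, -0.009]
force: [-4.1, -0.9, 4.5]
gripper_width: 0.676
[0.5542 0.2907 0.034 ] tilt [0.0189 0.0085] [ 0.7994  0.4484 -0.3451  0.0111 -0.758  -0.6961] vel [-0.001  0.001 -0.002  0.002  0.005  0.002]
t 12.9 tcp [0.5542 0.2907 0.034 ] yaw -1.4595 tilt [0.0189 0.0085] w mm 59.5 F [-4.1  -0.93  4.53]
delta world mm [-1.6 -1.2 -0.5] tool axes mm [1.  1.7 0.4] twist units 0.02
```

```bash
python3 -m jog '[[[0,0,0],0],[[0,0.0005,0],0],[[0,0.0005,0],0],[[0,0.0005,0],0],[[0,0,0],0],[[0,0,0],0],[[0,0,0],0],[[0,0,0],0],[[0,0,0],0],[[0,0,0],0]]' 75; python3 st.py;python3 plan.py 0.5526 0.2895 0.0335 -1.461 1
```

```text
time_s: 13.9
eef_pos: [0.5541, 0.2917, 0.0349]
tool_rot: [0.745, -0.666, 0.005, -0.011]
force: [0.4, -0.2, -0.0]
gripper_width: 0.752
[0.5541 0.2917 0.0349] tilt [0.0219 0.0108] [ 0.8011  0.4459 -0.3473  0.012  -0.7547 -0.698 ] vel [-0.001 -0.     0.     0.001 -0.    -0.001]
t 13.9 tcp [0.5541 0.2917 0.0349] yaw -1.4589 tilt [0.0219 0.0108] w mm 66.2 F [ 0.35 -0.24 -0.04]
delta world mm [-1.5 -2.2 -1.4] tool axes mm [2.  1.7 1.4] twist units 0.02
```

```bash
python3 -m jog '[[[0,0.0005,-0.004],0],[[0,0.0005,-0.006],0],[[0,0,-0.01],0],[[0,0,-0.014],0],[[0,0,-0.018],0],[[0,0,-0.02],0],[[0,0,-0.02],0],[[0,0,-0.02],0],[[0,0,-0.02],0],[[0,0,-0.02],0]]'; python3 st.py
python3 - <<'E'
from fit import *
p,d=optics.grab_frame("top");m=optics.camera_model("top");P=cloud(d,m).reshape(-1,3);z=P[:,2];P=P[~np.isnan(z)];z=P[:,2];cv2.imwrite("pics/t4.png",cv2.resize(p[130:270,140:280],None,fx=4,fy=4))
m=optics.camera_model("wrist"); p,d=optics.grab_frame("wrist"); cv2.imwrite("pics/w4.png",p)
P=cloud(d,m).reshape(-1,3);P=P[~np.isnan(P[:,2])];z=P[:,2]
def f(x0,zc,dz):
    for it in range(4):
        c,s=np.cos(x0[2]),np.sin(x0[2]); dx=P[:,0]-x0[0]; dy=P[:,1]-x0[1]
        X=c*dx+s*dy; Y=-s*dx+c*dy
        q=P[(abs(X)<.034)&(abs(Y)<.07)&(z>zc+dz)&(z<zc+.036)]
        x0,rm,_=fitcyl(q,zc,x0)
    c,s=np.cos(x0[2]),np.sin(x0[2]); dx=q[:,0]-x0[0]; dy=q[:,1]-x0[1]
    Y=-s*dx+c*dy; zz=q[abs(c*dx+s*dy)<.004]
    d=x0[:2]-[.5097,.2858]; c,s=np.cos(.11),np.sin(.11)
    print(np.round(x0,4),"rackframe",np.round([c*d[0]+s*d[1],-s*d[0]+c*d[1]],4),len(q),round(rm,5),"yext",np.percentile(Y,[1,99]),"ztop",np.percentile(zz[:,2],[50])-zc)
f(np.array([.552,.29,.11]),.0444,.01); f(np.array([.4667,.281,.11]),.0444,.01)
E
python3 plan.py 0.510 -0.277 0.19 -1.744 20 | head -2
```

```text
time_s: 14.9
eef_pos: [0.5484, 0.2888, 0.1972]
tool_rot: [0.746, -0.666, 0.005, -0.011]
force: [0.5, 0.3, 0.4]
gripper_width: 0.749
[0.5484 0.2888 0.1972] tilt [0.0214 0.0101] [ 0.8047  0.2745 -0.1821  0.0095 -1.0921 -0.697 ] vel [ 0.004 -0.184  0.275  0.    -0.449  0.003]
[0.5522 0.2913 0.112 ] rackframe [0.0428 0.0008] 7206 0.00053 yext [-0.06500742  0.06303599] ztop [0.0293729]
[0.4666 0.283  0.1105] rackframe [-0.0432  0.0019] 6451 0.00061 yext [-0.06500458  0.05611081] ztop [0.02941136]
t 15.0 tcp [0.55   0.2899 0.1999] yaw -1.4582 tilt [0.026  0.0134] w mm 66.4 F [0.1  0.04 0.7 ]
delta world mm [ -40.  -566.9   -9.9] tool axes mm [558.9 103.5   1.3] twist units 3.28
```

View pics/w4.png

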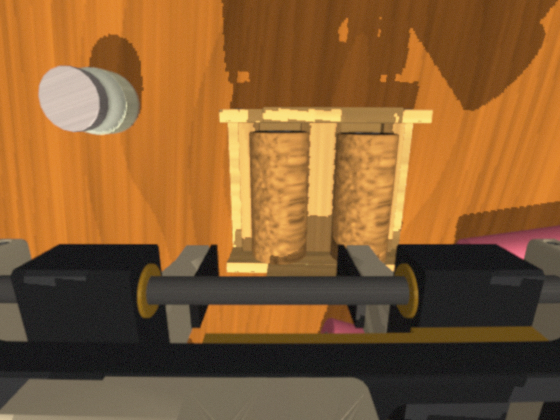

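Wrist view: both drums lie in their grooves, drum_b at (280,195) and drum_a at (365,195). The fit puts drum_b within 1 mm of its seat, so step 1 is done. Next is drum_c in the socket.

```bash
python3 -m jog '[[[0.03,0.008,0],0.33],[[0.045,0.011,0],0.33],[[0.045,0.01,0],0.33],[[0.045,0.009,0],0.33],[[0.045,0.008,0],0.33],[[0.045,0.007,0],0.33],[[0.045,0.006,0],0.33],[[0.045,0.006,0],0.33],[[0.045,0.005,0],0.33],[[0.03,0.003,0],0.3]]' 100; python3 st.py
python3 plan.py 0.510 -0.277 0.19 -1.744 5
```

```text
time_s: 16.0
eef_pos: [0.4651, -0.1394, 0.1962]
tool_rot: [-0.642, 0.766, -0.004, 0.019]
force: [0.5, -0.7, 0.1]
gripper_width: 1.002
[ 0.4651 -0.1394  0.1962] tilt [0.0345 0.0177] [ 0.1029  0.0494 -0.4523 -0.0164 -1.033  -0.2704] vel [-0.66   0.011  0.021 -0.029 -0.002  0.396]
t 16.0 tcp [ 0.4651 -0.1394  0.1962] yaw -1.7461 tilt [0.0345 0.0177] w mm 88.2 F [ 0.5  -0.7   0.09]
delta world mm [  44.9 -137.6   -6.2] tool axes mm [127.7 -68.1   5.3] twist units -0.02
[0.0255, -0.0136, 0.0012] -0.005
[0.0255, -0.0136, 0.0012] -0.005
[0.0255, -0.0136, 0.0012] -0.005
[0.0255, -0.0136, 0.0012] -0.005
[0.0255, -0.0136, 0.0012] -0.005
```

```bash
python3 -m jog '[[[0.02,-0.013,0],0],[[0.02,-0.013,0],0],[[0.02,-0.012,0],0],[[0.018,-0.01,0],0],[[0.012,-0.007,0],0],[[0.006,-0.003,0],0],[[0,0,0],0],[[0,0,0],0],[[0,0,0],0],[[0,0,0],0]]'; python3 st.py
python3 - <<'E'
from h import *
m=optics.camera_model("wrist"); p,d=optics.grab_frame("wrist"); cv2.imwrite("pics/w5.png",p)
P=cloud(d,m).reshape(-1,3);P=P[~np.isnan(P[:,2])];z=P[:,2]
k=(z>.134)&(z<.143)&(abs(P[:,0]-.51)<.06)&(abs(P[:,1]+.277)<.06);Q=P[k];print(len(Q),Q.mean(0) if len(Q) else 0, cv2.minEnclosingCircle((Q[:,:2]*1000).astype(np.float32)))
E
python3 plan.py 0.510 -0.277 0.089 -1.744 1
```

```text
time_s: 17.0
eef_pos: [0.5022, -0.2508, 0.1988]
tool_rot: [-0.64, 0.768, -0.005, 0.02]
force: [0.2, -0.3, -0.5]
gripper_width: 0.994
[ 0.5022 -0.2508  0.1988] tilt [0.0378 0.0185] [-0.1313  0.1778 -0.2918 -0.0266 -1.0663 -0.038 ] vel [ 0.011 -0.009 -0.003 -0.    -0.    -0.002]
5131 [ 0.51019707 -0.27754105  0.1383103 ] ((510.751708984375, -276.203125), 30.00653076171875)
t 17.05 tcp [ 0.5022 -0.2508  0.1989] yaw -1.7521 tilt [0.0378 0.0185] w mm 87.7 F [ 0.79 -0.37 -0.49]
delta world mm [   7.8  -26.2 -109.9] tool axes mm [ 27.1  -8.7 109.6] twist units -0.09
```

View pics/w5.png

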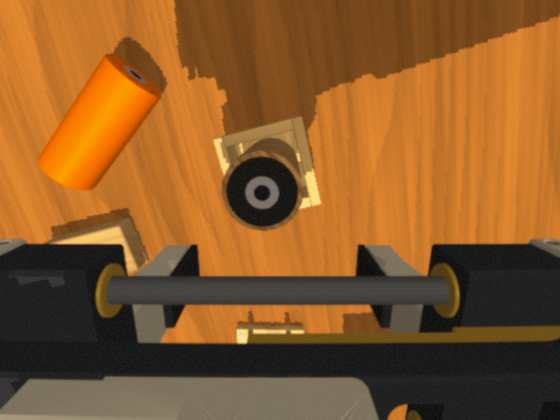

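```bash
python3 -m jog '[[[0.009,-0.003,0],-0.05],[[0.009,-0.003,0.004],-0.04],[[0.007,-0.002,0.008],0],[[0.002,0,0.012],0],[[0,0,0.015],0],[[0,0,0.015],0],[[0,0,0.015],0],[[0,0,0.014],0],[[0,0,0.008],0],[[0,0,0.003],0]]'; python3 st.py
python3 plan.py 0.5112 -0.2763 0.089 -1.744 1
```

```text
time_s: 18.05
eef_pos: [0.507, -0.2805, 0.0941]
tool_rot: [-0.642, 0.766, -0.003, 0.019]
force: [-0.3, -1.0, -0.0]
gripper_width: 1.001
[ 0.507  -0.2805  0.0941] tilt [0.0336 0.02  ] [-0.186   0.3126 -0.3751 -0.0343 -0.854   0.0323] vel [-0.001  0.047 -0.035 -0.001  0.073  0.001]
t 18.05 tcp [ 0.507  -0.2805  0.0941] yaw -1.7463 tilt [0.0336 0.02  ] w mm 88.1 F [-0.35 -1.   -0.04]
delta world mm [ 4.2  4.2 -5.1] tool axes mm [-4.7 -3.2  5.3] twist units -0.03
```

```bash
python3 -m jog '[[[-0.002,-0.0015,0.001],0],[[-0.0015,-0.001,0.001],0],[[-0.0005,-0.0005,0],0],[[0,0,0],0],[[0,0,0],0],[[0,0,0],0],[[0,0,0],0],[[0,0,0],0],[[0,0,0],0],[[0,0,0],0]]' 75; python3 st.py
python3 plan.py 0.5112 -0.2763 0.089 -1.744 1
```

```text
time_s: 19.05
eef_pos: [0.5122, -0.2772, 0.094]
tool_rot: [-0.642, 0.766, -0.004, 0.02]
force: [-0.2, 0.6, 1.2]
gripper_width: 0.75
[ 0.5122 -0.2772  0.094 ] tilt [0.0367 0.0191] [-0.1779  0.3152 -0.3719 -0.0336 -0.8512  0.0241] vel [ 0.    -0.001 -0.003 -0.001  0.     0.001]
t 19.05 tcp [ 0.5122 -0.2772  0.094 ] yaw -1.746 tilt [0.0367 0.0191] w mm 66.0 F [-0.19  0.58  1.17]
delta world mm [-1.   0.9 -5. ] tool axes mm [-0.6  1.3  5. ] twist units -0.02
```

```bash
python3 -m jog '[[[0,0.001,0.001],0],[[0,0,0.0005],0],[[0,0,0.0005],0],[[0,0,0],0],[[0,0,-0.001],0],[[0,0,-0.003],0],[[0,0,-0.006],0],[[0,0,-0.01],0],[[0,0,-0.014],0],[[0,0,-0.016],0]]' 0 15; python3 st.py
python3 plan.py 0.5112 -0.2763 0.17 -1.744 1
```

```text
time_s: 20.05
eef_pos: [0.5074, -0.2773, 0.1425]
tool_rot: [-0.642, 0.766, -0.002, 0.019]
force: [1.1, -0.5, -2.6]
gripper_width: 0.686
[ 0.5074 -0.2773  0.1425] tilt [0.0312 0.0208] [-0.1802  0.2601 -0.3217 -0.0318 -0.9621  0.0218] vel [-0.006 -0.177  0.196  0.008 -0.367 -0.008]
t 20.05 tcp [ 0.5074 -0.2773  0.1425] yaw -1.7466 tilt [0.0312 0.0208] w mm 60.4 F [ 1.05 -0.5  -2.63]
delta world mm [ 3.8  1.  27.5] tool axes mm [ -2.3  -4.3 -27.3] twist units -0.03
```

```bash
python3 -m jog '[[[0,0,-0.016],0],[[0,0,-0.01],0],[[-0.01,-0.003,-0.003],0],[[-0.02,-0.007,0],0],[[-0.028,-0.01,0],0],[[-0.028,-0.011,0],0],[[-0.028,-0.011,0],0],[[-0.025,-0.01,0],0],[[-0.018,-0.008,0],0],[[-0.006,-0.003,0],0]]'; python3 st.py
python3 plan.py 0.5473 -0.0959 0.15 -1.747 1
```

```text
time_s: 21.05
eef_pos: [0.6005, -0.1208, 0.1831]
tool_rot: [-0.641, 0.767, -0.003, 0.02]
force: [0.3, 0.2, -3.0]
gripper_width: 0.685
[ 0.6005 -0.1208  0.1831] tilt [0.0349 0.0208] [ 0.109   0.2701 -0.2109 -0.0194 -1.0529 -0.2792] vel [ 0.096  0.042  0.051  0.002 -0.026 -0.09 ]
t 21.05 tcp [ 0.6005 -0.1208  0.1831] yaw -1.7499 tilt [0.0349 0.0208] w mm 60.3 F [ 0.28  0.19 -3.04]
delta world mm [-53.2  24.9 -33.1] tool axes mm [-14.1  57.8  31.7] twist units -0.03
```

```bash
python3 -m jog '[[[-0.001,0.008,0],0],[[-0.002,0.01,0.002],0],[[-0.002,0.01,0.004],0],[[-0.002,0.01,0.005],0],[[-0.002,0.009,0.005],0],[[-0.001,0.006,0.005],0],[[0,0.002,0.003],0],[[0,0,0.002],0],[[0,0,0],0],[[0,0,0],0]]'; python3 st.py
python3 - <<'E'
from h import *
for n in("side","wrist"):
    m=optics.camera_model(n); p,d=optics.grab_frame(n); np.savez(f"c6{n}.npz",W=cloud(d,m))
    cv2.imwrite(f"pics/{n}6.png",p if n=="wrist" else cv2.resize(p[130:340,210:490],None,fx=2.8,fy=2.8))
E
python3 plan.py 0.5473 -0.0959 0.104 -1.747 1
```

```text
time_s: 22.05
eef_pos: [0.5413, -0.1002, 0.1528]
tool_rot: [-0.64, 0.768, -0.002, 0.019]
force: [-1.0, 0.3, -2.0]
gripper_width: 0.684
[ 0.5413 -0.1002  0.1528] tilt [0.0325 0.021 ] [ 0.1614  0.2    -0.382  -0.019  -0.9534 -0.3322] vel [-0.002  0.007  0.002  0.003  0.001  0.   ]
t 22.15 tcp [ 0.5414 -0.1002  0.1528] yaw -1.752 tilt [0.0326 0.021 ] w mm 60.2 F [ 0.5   0.08 -1.9 ]
delta world mm [  5.9   4.3 -48.8] tool axes mm [-4.  -3.7 49. ] twist units -0.06
```

View pics/side6.png

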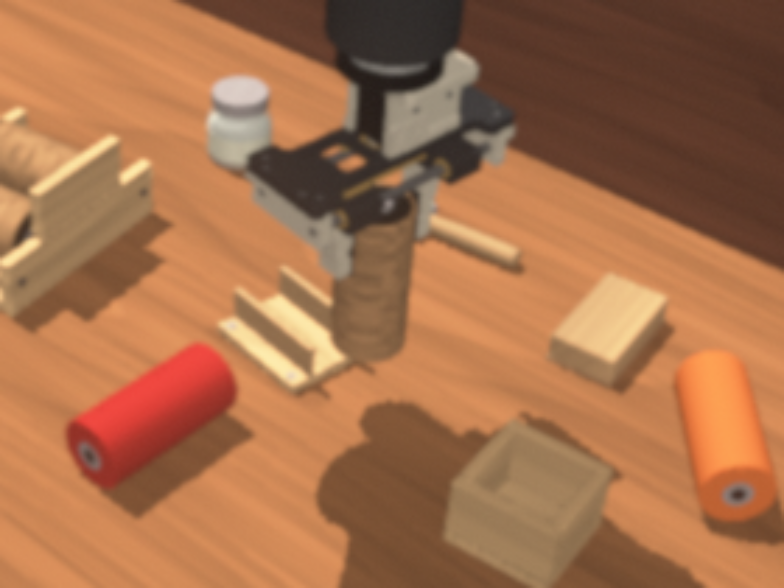

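View pics/wrist6.png

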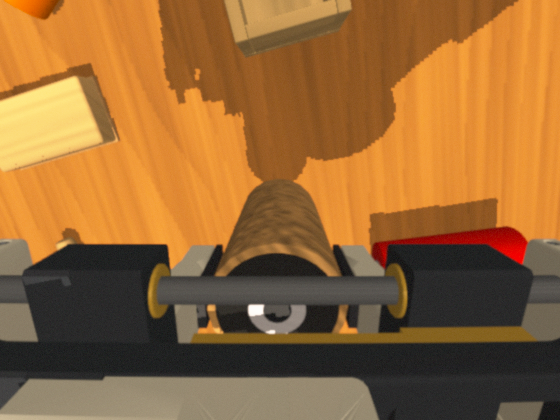

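```bash
cat > rl.py <<'E'
from h import *
s=sensors.sense();R=Rtool();g=s["eef_pos"]-.0188*R[:,2]
yaw=-.176;c,q=np.cos(yaw),np.sin(yaw);d=g[:2]-[.5622,-.0122]
print("t",round(s["time_s"],2),"rest-local grasp mm x %.1f y %.1f z %.1f"%((c*d[0]+q*d[1])*1e3,(-q*d[0]+c*d[1])*1e3,g[2]*1e3),"yawerr deg",round(np.degrees(np.arctan2(R[1,0],R[0,0])+1.747),2),"tilt",np.round(R[:2,2],3),"F",np.round(s["force"],1),"w",round(s["gripper_width"]*88,1))
E
python3 rl.py; python3 -m jog '[[[0,-0.001,0.003],-0.05],[[0,-0.001,0.005],0],[[0,-0.001,0.007],0],[[0,-0.0005,0.007],0],[[-0.001,0,0.007],0],[[-0.002,0,0.006],0],[[-0.002,0,0.005],0],[[-0.002,0,0.003],0],[[0,0,0.001],0],[[0,0,0],0]]'; python3 rl.py
```

```text
t 22.15 rest-local grasp mm x -5.6 y -90.8 z 171.6 yawerr deg -0.29 tilt [0.033 0.021] F [ 0.5  0.1 -1.9] w 60.2
time_s: 23.15
eef_pos: [0.5482, -0.0923, 0.1041]
tool_rot: [-0.642, 0.767, -0.002, 0.019]
force: [-0.2, -0.5, -1.4]
gripper_width: 0.681
t 23.15 rest-local grasp mm x -0.2 y -81.8 z 122.9 yawerr deg -0.02 tilt [0.031 0.021] F [-0.2 -0.5 -1.4] w 59.9
```

```bash
python3 -m jog '[[[-0.003,0,0],0],[[-0.004,0,0],0],[[-0.004,0,-0.0003],0],[[-0.004,0,-0.0004],0],[[-0.004,0,-0.0004],0],[[-0.004,0,-0.0004],0],[[-0.004,0,-0.0003],0],[[-0.003,0,0],0],[[-0.002,0,0],0],[[-0.001,0,0],0]]'; python3 rl.py
python3 - <<'E'
from h import *
p,d=optics.grab_frame("side"); cv2.imwrite(f"pics/side7.png",cv2.resize(p[130:340,210:490],None,fx=2.8,fy=2.8))
E
```

```text
time_s: 24.15
eef_pos: [0.5533, -0.0585, 0.1078]
tool_rot: [-0.642, 0.767, -0.002, 0.017]
force: [-0.6, -3.0, -2.0]
gripper_width: 0.683
t 24.15 rest-local grasp mm x -1.2 y -47.5 z 126.6 yawerr deg -0.01 tilt [0.029 0.019] F [-0.6 -3.  -2. ] w 60.1
```

View pics/side7.png

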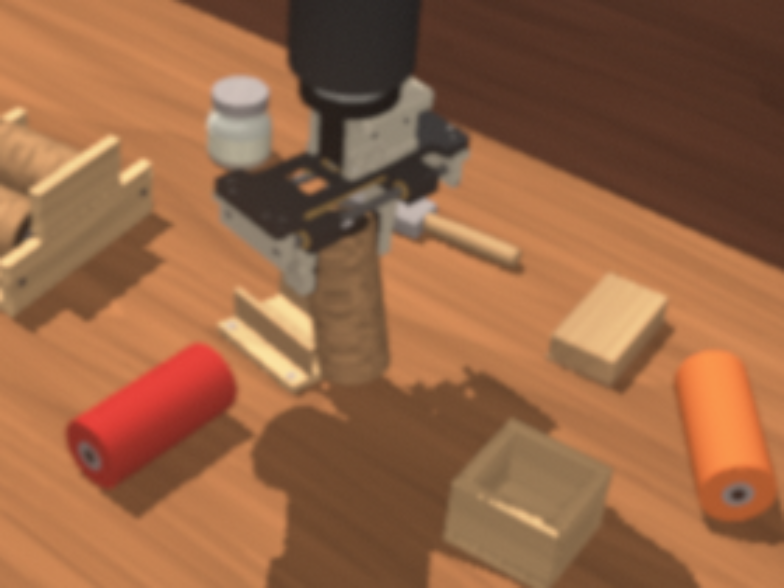

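The side view shows drum_c pivoting in the jaws against the rest's end (bottom at px (355,375)), with about 3 N of reaction. I'll continue along the arc.

```bash
python3 -m jog '[[[-0.004,0,0.0005],0],[[-0.0045,0,0.0005],0],[[-0.0045,0,0.001],0],[[-0.0045,0,0.001],0],[[-0.0045,0,0.0015],0],[[-0.004,0,0.0015],0],[[-0.004,0,0.002],0],[[-0.004,0,0.002],0],[[-0.003,0,0.002],0],[[-0.002,0,0.001],0]]'; python3 rl.py
```

```text
time_s: 25.2
eef_pos: [0.562, -0.0155, 0.0958]
tool_rot: [-0.642, 0.767, -0.002, 0.018]
force: [-1.6, -1.7, -0.2]
gripper_width: 0.682
t 25.2 rest-local grasp mm x -0.2 y -3.7 z 114.6 yawerr deg -0.01 tilt [0.031 0.02 ] F [-1.6 -1.7 -0.2] w 60.0
```

```bash
python3 -m jog '[[[-0.003,0,0.002],0],[[-0.0035,0,0.003],0],[[-0.0035,0,0.003],0],[[-0.0035,0,0.0035],0],[[-0.003,0,0.0035],0],[[-0.003,0,0.004],0],[[-0.0025,0,0.004],0],[[-0.002,0,0.004],0],[[-0.001,0,0.003],0],[[-0.0005,0,0.001],0]]'; python3 rl.py
python3 - <<'E'
from h import *
p,d=optics.grab_frame("side"); cv2.imwrite(f"pics/side8.png",cv2.resize(p[130:340,210:490],None,fx=2.8,fy=2.8))
E
```

```text
time_s: 26.2
eef_pos: [0.5689, 0.0139, 0.0627]
tool_rot: [-0.642, 0.767, -0.002, 0.02]
force: [-1.7, 0.6, 1.1]
gripper_width: 0.678
t 26.2 rest-local grasp mm x 1.5 y 26.3 z 81.5 yawerr deg 0.0 tilt [0.033 0.021] F [-1.7  0.6  1.1] w 59.7
```

View pics/side8.png

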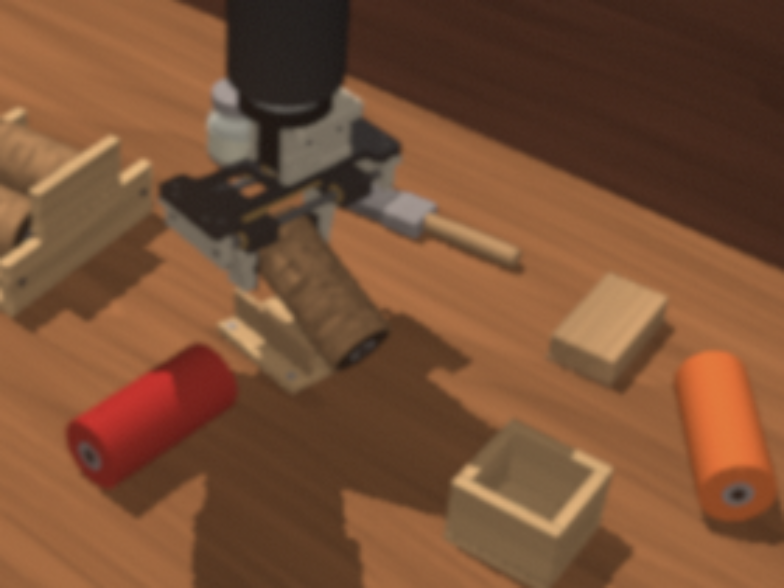

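```bash
python3 -m jog '[[[-0.0015,0.0005,0.002],0],[[-0.0015,0.0005,0.0025],0],[[-0.0015,0.0003,0.003],0],[[-0.001,0,0.003],0],[[-0.001,0,0.0025],0],[[-0.0005,0,0.0025],0],[[0,0,0.002],0],[[0,0,0.0015],0],[[0,0,0.001],0],[[0,0,0.001],0]]'; python3 rl.py
```

```text
time_s: 27.25
eef_pos: [0.5711, 0.023, 0.0409]
tool_rot: [-0.642, 0.766, -0.003, 0.021]
force: [-1.2, 2.7, 0.6]
gripper_width: 0.681
t 27.25 rest-local grasp mm x 2.0 y 35.7 z 59.6 yawerr deg 0.02 tilt [0.036 0.023] F [-1.2  2.7  0.6] w 60.0
```

Run:
```python
from h import *
p,d=optics.grab_frame("side"); cv2.imwrite(f"pics/side9.png",cv2.resize(p[150:300,230:430],None,fx=4,fy=4))
m=optics.camera_model("wrist");p,d=optics.grab_frame("wrist"); cv2.imwrite(f"pics/w9.png",p)
P=cloud(d,m).reshape(-1,3);P=P[~np.isnan(P[:,2])]
yaw=-.176;c,q=np.cos(yaw),np.sin(yaw);dx=P[:,0]-.5622;dy=P[:,1]+.0122;X=c*dx+q*dy;Y=-q*dx+c*dy;z=P[:,2]
for lo in np.arange(-80,0,8):
    k=(Y*1e3>lo)&(Y*1e3<lo+8)&(abs(X)<.03)&(z>.06)&(z<.13)
    if k.sum()>20:
        t=z[k]>np.percentile(z[k],90); print(lo,k.sum(),"ztop",round(np.percentile(z[k],95)*1e3,1),"x mid",round(np.median(X[k][t])*1e3,1))
```

```text
-80 2508 ztop 86.0 x mid 0.5
-72 3958 ztop 87.1 x mid 0.5
-64 3828 ztop 88.2 x mid 0.7
-56 3682 ztop 89.3 x mid 0.7
-48 3581 ztop 90.3 x mid 0.7
-40 3453 ztop 91.5 x mid 0.6
-32 3332 ztop 92.5 x mid 0.3
-24 3220 ztop 93.6 x mid 0.9
-16 3111 ztop 94.7 x mid 0.6
-8 2999 ztop 95.8 x mid 1.2
```

View pics/side9.png

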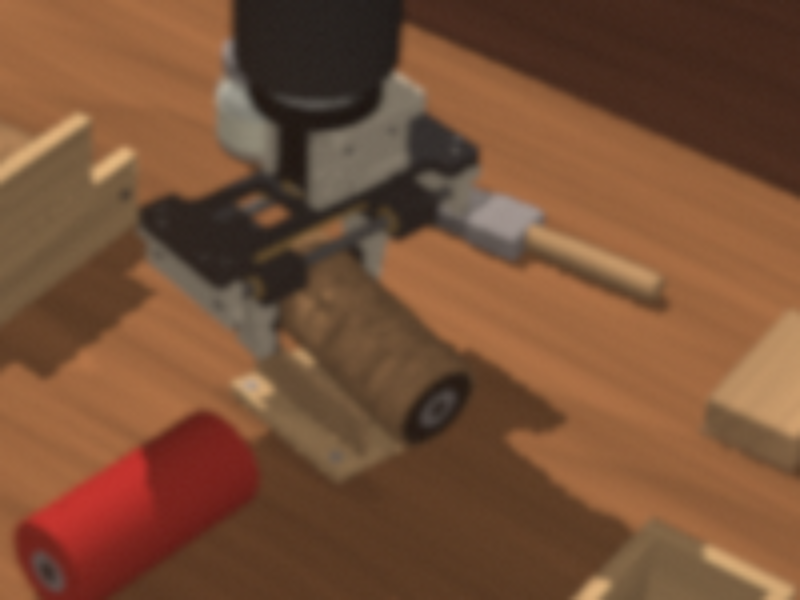

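View pics/w9.png

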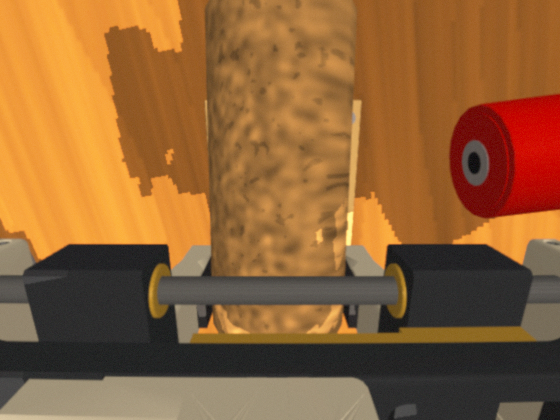

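```bash
python3 -m jog '[[[0.0002,0.0006,0.0008],0],[[0.0002,0.0006,0.0008],0],[[0,0,0.0008],0],[[0,0,0.0008],0],[[0,0,0.0008],0],[[0,0,0.0008],0],[[0,0,0.0008],0],[[0,0,0.0008],0],[[0,0,0.0005],0],[[0,0,0.0],0]]'; python3 rl.py
cat > prof.py <<'E'
from h import *
m=optics.camera_model("wrist");p,d=optics.grab_frame("wrist"); cv2.imwrite(f"pics/wp.png",p)
P=cloud(d,m).reshape(-1,3);P=P[~np.isnan(P[:,2])]
yaw=-.176;c,q=np.cos(yaw),np.sin(yaw);dx=P[:,0]-.5622;dy=P[:,1]+.0122;X=c*dx+q*dy;Y=-q*dx+c*dy;z=P[:,2]
for lo in np.arange(-88,70,8):
    k=(Y*1e3>lo)&(Y*1e3<lo+8)&(abs(X)<.03)&(z>.05)&(z<.13)
    if k.sum()>20:
        t=z[k]>np.percentile(z[k],90); print(lo,"ztop",round(np.percentile(z[k],95)*1e3,1),"x",round(np.median(X[k][t])*1e3,1),end=" | ")
E
python3 prof.py
```

```text
time_s: 28.35
eef_pos: [0.5711, 0.0233, 0.0339]
tool_rot: [-0.642, 0.766, -0.003, 0.022]
force: [-0.7, 2.7, 1.9]
gripper_width: 0.678
t 28.35 rest-local grasp mm x 1.9 y 35.9 z 52.7 yawerr deg 0.05 tilt [0.038 0.023] F [-0.7  2.7  1.9] w 59.7
-80 ztop 87.5 x 2.1 | -72 ztop 88.6 x 0.2 | -64 ztop 89.0 x 0.5 | -56 ztop 89.4 x 0.4 | -48 ztop 89.8 x 0.4 | -40 ztop 90.2 x 0.7 | -32 ztop 90.7 x 0.7 | -24 ztop 91.1 x 1.0 | -16 ztop 91.5 x 1.0 | -8 ztop 92.0 x 1.0 | 0 ztop 117.2 x 18.2 | 8 ztop 128.0 x 5.1 | 16 ztop 85.7 x 19.3 | 24 ztop 93.8 x 0.8 | 32 ztop 93.9 x 1.3 | 40 ztop 88.1 x 17.6 |
```

```bash
python3 -m jog '[[[0,0.0003,0.0008],0],[[0,0.0003,0.0008],0],[[0,0,0.0006],0],[[0,0,0.0006],0],[[0,0,0.0005],0],[[0,0,0.0004],0],[[0,0,0.0002],0],[[0,0,0],0],[[0,0,0.0],0],[[0,0,0.0],0]]'; python3 rl.py; python3 prof.py
```

```text
time_s: 29.4
eef_pos: [0.571, 0.0235, 0.0305]
tool_rot: [-0.642, 0.766, -0.004, 0.023]
force: [-1.5, 3.2, 3.2]
gripper_width: 0.681
t 29.4 rest-local grasp mm x 1.8 y 36.1 z 49.3 yawerr deg 0.07 tilt [0.039 0.023] F [-1.5  3.2  3.2] w 60.0
-80 ztop 83.9 x 15.9 | -72 ztop 89.7 x 0.2 | -64 ztop 89.8 x 0.2 | -56 ztop 89.9 x 0.2 | -48 ztop 89.9 x 0.2 | -40 ztop 90.1 x 0.4 | -32 ztop 90.0 x 0.4 | -24 ztop 90.2 x 0.5 | -16 ztop 90.2 x 0.4 | -8 ztop 90.3 x 0.8 | 0 ztop 113.9 x 16.6 | 8 ztop 129.6 x -3.0 | 16 ztop 82.4 x 19.3 | 24 ztop 90.8 x 1.1 | 32 ztop 90.5 x 0.8 | 40 ztop 85.0 x 16.5 |
```

```bash
python3 -m jog '[[[0,0,0],0],[[0,0.0005,0],0],[[0,0.0005,0],0],[[0,0,0],0],[[0,0,0],0],[[0,0,-0.002],0],[[0,0,-0.003],0],[[0,0,-0.004],0],[[0,0,-0.004],0],[[0,0,-0.003],0]]' 80; python3 rl.py; python3 prof.py
```

```text
time_s: 30.45
eef_pos: [0.5677, 0.0217, 0.0462]
tool_rot: [-0.642, 0.766, -0.003, 0.021]
force: [0.4, -0.0, 0.3]
gripper_width: 0.801
t 30.45 rest-local grasp mm x -1.1 y 33.8 z 64.9 yawerr deg 0.01 tilt [0.036 0.022] F [ 0.4 -0.   0.3] w 70.5
-80 ztop 90.1 x 0.7 | -72 ztop 90.2 x 0.1 | -64 ztop 90.2 x 0.2 | -56 ztop 90.2 x 0.2 | -48 ztop 90.1 x 0.2 | -40 ztop 90.1 x 0.6 | -32 ztop 90.2 x 0.3 | -24 ztop 90.2 x 0.7 | -16 ztop 90.2 x 0.4 | -8 ztop 90.2 x 0.4 | 0 ztop 129.5 x 15.8 | 8 ztop 90.3 x 0.5 | 16 ztop 90.1 x 1.0 | 24 ztop 80.9 x 21.4 | 32 ztop 90.6 x 0.3 | 40 ztop 90.4 x 0.3 | 48 ztop 89.3 x 2.8 |
```

Run:
```python
from h import *
for n in("wrist","side"):
    m=optics.camera_model(n);p,d=optics.grab_frame(n)
    P=cloud(d,m).reshape(-1,3);P=P[~np.isnan(P[:,2])]
    yaw=-.176;c,q=np.cos(yaw),np.sin(yaw);dx=P[:,0]-.5622;dy=P[:,1]+.0122;X=c*dx+q*dy;Y=-q*dx+c*dy;z=P[:,2]
    k=(abs(X)<.02)&(z>.075)&(z<.092)&(abs(Y)<.09); print(n,k.sum(),np.percentile(Y[k],[.3,1,2,98,99,99.7])*1e3)
    h,e=np.histogram(Y[k]*1e3,np.arange(-90,90,3)); print(dict(zip(e[:-1].astype(int).tolist(),h.tolist())))
```

```text
wrist 31154 [-78.52739045 -77.73209926 -76.97948545  45.58461578  47.37123839
  48.95599698]
{-90: 0, -87: 0, -84: 0, -81: 217, -78: 1201, -75: 1178, -72: 1172, -69: 1129, -66: 1106, -63: 1087, -60: 1058, -57: 1036, -54: 1004, -51: 985, -48: 970, -45: 909, -42: 953, -39: 914, -36: 874, -33: 862, -30: 842, -27: 825, -24: 801, -21: 789, -18: 763, -15: 761, -12: 737, -9: 732, -6: 695, -3: 695, 0: 684, 3: 657, 6: 635, 9: 649, 12: 614, 15: 596, 18: 543, 21: 112, 24: 2, 27: 0, 30: 0, 33: 191, 36: 442, 39: 506, 42: 514, 45: 499, 48: 215, 51: 0, 54: 0, 57: 0, 60: 0, 63: 0, 66: 0, 69: 0, 72: 0, 75: 0, 78: 0, 81: 0, 84: 0}
side 618 [-83.56596639 -83.21638017 -82.44986846  30.54743882  33.20045366
  45.93250419]
{-90: 0, -87: 0, -84: 36, -81: 35, -78: 15, -75: 16, -72: 18, -69: 16, -66: 15, -63: 17, -60: 11, -57: 17, -54: 16, -51: 17, -48: 12, -45: 17, -42: 16, -39: 12, -36: 18, -33: 15, -30: 17, -27: 11, -24: 18, -21: 16, -18: 14, -15: 15, -12: 18, -9: 13, -6: 14, -3: 14, 0: 15, 3: 14, 6: 15, 9: 15, 12: 12, 15: 14, 18: 15, 21: 12, 24: 12, 27: 11, 30: 7, 33: 3, 36: 0, 39: 0, 42: 1, 45: 1, 48: 2, 51: 0, 54: 0, 57: 0, 60: 0, 63: 0, 66: 0, 69: 0, 72: 0, 75: 0, 78: 0, 81: 0, 84: 0}
```

```bash
python3 -m jog '[[[0,-0.0005,-0.002],0],[[0.004,-0.0005,-0.002],0],[[0.007,-0.0005,0],0],[[0.008,0,0],0],[[0.008,0,0],0],[[0.008,0,0],0],[[0.007,0,0],0],[[0.003,0,0.001],0],[[0,0,0.002],0],[[0,0,0.001],0]]' 95; python3 rl.py
```

```text
time_s: 31.6
eef_pos: [0.56, -0.028, 0.0441]
tool_rot: [-0.641, 0.767, -0.003, 0.02]
force: [0.3, -0.7, 1.1]
gripper_width: 0.949
t 31.6 rest-local grasp mm x 0.0 y -16.4 z 62.9 yawerr deg -0.08 tilt [0.035 0.021] F [ 0.3 -0.7  1.1] w 83.5
```

```bash
python3 -m jog '[[[-0.0007,0,-0.003],0],[[-0.0007,0,-0.003],0],[[0,0,-0.0015],0],[[0,0,0],0],[[0,0,0],0],[[0,0,0],0],[[0,0,0],0],[[0,0,0],0],[[0,0,0],0],[[0,0,0],0]]' 75; python3 rl.py; python3 st.py
```

```text
time_s: 32.6
eef_pos: [0.5603, -0.0256, 0.0523]
tool_rot: [-0.642, 0.766, -0.003, 0.02]
force: [0.3, -0.3, 0.2]
gripper_width: 0.747
t 32.6 rest-local grasp mm x -0.1 y -14.0 z 71.1 yawerr deg 0.01 tilt [0.035 0.021] F [ 0.3 -0.3  0.2] w 65.7
[ 0.5603 -0.0256  0.0523] tilt [0.0349 0.0214] [ 0.296   0.3314 -0.4779 -0.0156 -0.7219 -0.4609] vel [-0.002  0.001 -0.001 -0.     0.    -0.   ]
```

Aligned: the TCP is about 8 mm below the drum's axis. Grip and lift slowly.

```bash
python3 -m jog '[[[0,-0.0004,0],0],[[0,0,0],0],[[0,0,0],0],[[0,0,0],0],[[0,0,0],0],[[0,0,-0.001],0],[[0,0,-0.002],0],[[0,0,-0.003],0],[[0,0,-0.003],0],[[0,0,-0.002],0]]' 0 30; python3 rl.py; python3 prof.py
```

```text
time_s: 33.6
eef_pos: [0.5589, -0.0262, 0.0628]
tool_rot: [-0.642, 0.767, -0.002, 0.019]
force: [-0.3, -0.0, -2.8]
gripper_width: 0.68
t 33.6 rest-local grasp mm x -1.4 y -14.8 z 81.6 yawerr deg -0.04 tilt [0.032 0.021] F [-0.3 -0.  -2.8] w 59.8
-88 ztop 98.3 x -2.2 | -80 ztop 100.5 x -1.5 | -72 ztop 100.6 x -1.9 | -64 ztop 100.5 x -1.5 | -56 ztop 100.5 x -1.5 | -48 ztop 100.6 x -1.5 | -40 ztop 100.6 x -1.8 | -32 ztop 100.6 x -1.4 | -24 ztop 96.3 x 14.6 | -16 ztop 110.4 x 28.7 | -8 ztop 101.3 x 1.8 | 0 ztop 100.5 x -0.9 | 8 ztop 94.3 x -2.1 | 16 ztop 85.1 x 24.7 |
```

```bash
python3 plan.py 0.5097 0.2858 0.165 -1.461 11
```

```text
t 33.65 tcp [ 0.5591 -0.0262  0.0632] yaw -1.7475 tilt [0.0323 0.0211] w mm 59.6 F [-0.83  0.17 -0.93]
delta world mm [-49.4 312.  101.8] tool axes mm [-301.   100.8  -96.8] twist units -3.28
[-0.0271, 0.0094, -0.0093] -0.298
[-0.0274, 0.0087, -0.0093] -0.298
[-0.0276, 0.008, -0.0093] -0.298
[-0.0278, 0.0073, -0.0093] -0.298
[-0.028, 0.0065, -0.0093] -0.298
[-0.0281, 0.0058, -0.0093] -0.298
[-0.0283, 0.0051, -0.0093] -0.298
[-0.0284, 0.0043, -0.0093] -0.298
[-0.0285, 0.0036, -0.0093] -0.298
[-0.0286, 0.0028, -0.0093] -0.298
[-0.0286, 0.0021, -0.0093] -0.298
```

```bash
python3 -m jog '[[[-0.008,0.003,-0.016],0],[[-0.016,0.006,-0.022],-0.35],[[-0.022,0.008,-0.024],-0.4],[[-0.028,0.008,-0.018],-0.4],[[-0.03,0.007,-0.008],-0.4],[[-0.03,0.006,-0.001],-0.4],[[-0.03,0.005,0],-0.4],[[-0.03,0.004,0],-0.4],[[-0.028,0.004,0],-0.3],[[-0.02,0.002,0],-0.2]]'; python3 plan.py 0.5097 0.2858 0.145 -1.461 1
```

```text
time_s: 34.65
eef_pos: [0.5102, 0.2234, 0.161]
tool_rot: [0.745, -0.666, 0.004, -0.02]
force: [-0.0, 0.4, -3.2]
gripper_width: 0.675
t 34.65 tcp [0.5102 0.2234 0.161 ] yaw -1.4585 tilt [0.0324 0.0238] w mm 59.4 F [-0.04  0.43 -3.17]
delta world mm [ -0.5  62.4 -16. ] tool axes mm [-61.8  -5.9  17.4] twist units 0.03
```

```bash
python3 -m jog '[[[-0.006,-0.001,0],0.02],[[-0.008,-0.001,0],0],[[-0.009,-0.001,0],0],[[-0.009,-0.001,0],0],[[-0.008,0,0.002],0],[[-0.005,0,0.003],0],[[-0.002,0,0.003],0],[[0,0,0.003],0],[[0,0,0.001],0],[[0,0,0],0]]'; python3 plan.py 0.5097 0.2858 0.0784 -1.461 1
cat > sad.py <<'E'
from fit import *
m=optics.camera_model("wrist"); p,d=optics.grab_frame("wrist"); cv2.imwrite("pics/ws.png",p); W=cloud(d,m); P=W.reshape(-1,3);P=P[~np.isnan(P[:,0])]; z=P[:,2]
s=sensors.sense();t=s["eef_pos"]
def f(x0,zc,dz,ylim):
    for it in range(4):
        c,s=np.cos(x0[2]),np.sin(x0[2]); dx=P[:,0]-x0[0]; dy=P[:,1]-x0[1]
        X=c*dx+s*dy; Y=-s*dx+c*dy
        q=P[(abs(X)<.034)&(Y<ylim)&(Y>-.07)&(z>zc+dz)&(z<zc+.036)]
        x0,rm,_=fitcyl(q,zc,x0)
    c,s=np.cos(x0[2]),np.sin(x0[2]); dx=q[:,0]-x0[0]; dy=q[:,1]-x0[1]; zz=q[abs(c*dx+s*dy)<.004]
    e=x0[:2]-[.5097,.2858]; c,s=np.cos(.11),np.sin(.11)
    print(np.round(x0,4),"rackframe mm",np.round([1e3*(c*e[0]+s*e[1]),1e3*(-s*e[0]+c*e[1])],1),len(q),round(rm,5),"ztop-30",np.round(np.percentile(zz[:,2],[50])*1e3-30,1))
import sys
zc=float(sys.argv[1]) if len(sys.argv)>1 else t[2]+.0078
print("c");f(np.array([t[0],t[1],.11]),zc,.005,-.01)
for nm,x in(("a",[.4667,.2815,.11]),("b",[.5522,.2908,.11])):
    print(nm);f(np.array(x),.0444,.01,-.01)
Q=P[(z>.098)&(z<.11)&(abs(P[:,0]-.51)<.075)&(abs(P[:,1]-.20)<.02)]
if len(Q)>50: print("cheek",len(Q),cv2.minAreaRect((Q[:,:2]*1000).astype(np.float32))[0],"exp 518.4 207.2")
E
python3 sad.py
```

```text
time_s: 35.65
eef_pos: [0.5087, 0.2739, 0.1482]
tool_rot: [0.745, -0.667, 0.004, -0.019]
force: [0.6, -0.4, -2.6]
gripper_width: 0.678
t 35.65 tcp [0.5087 0.2739 0.1482] yaw -1.4609 tilt [0.031  0.0228] w mm 59.7 F [ 0.63 -0.44 -2.6 ]
delta world mm [  1.   11.9 -69.8] tool axes mm [-10.4   0.1  70.1] twist units 0.0
c
[0.5086 0.2727 0.1071] rackframe mm [ -2.5 -12.9] 15926 0.00034 ztop-30 [155.8]
aTraceback (most recent call last):
  File "sad.py", line 17, in <module>
    print(nm);f(np.array(x),.0444,.01,-.01)
              ~^^^^^^^^^^^^^^^^^^^^^^^^^^^^
  File "sad.py", line 12, in f
    print(np.round(x0,4),"rackframe mm",np.round([1e3*(c*e[0]+s*e[1]),1e3*(-s*e[0]+c*e[1])],1),len(q),round(rm,5),"ztop-30",np.round(np.percentile(zz[:,2],[50])*1e3-30,1))
                                                                                                                                     ~~~~~~~~~~~~~^^^^^^^^^^^^^^
    return _quantile_unchecked(
        a, q, axis, out, overwrite_input, method, keepdims, weights)
    return _ureduce(a,
                    func=_quantile_ureduce_func,
    ...<5 lines>...
                    overwrite_input=overwrite_input,
                    method=method)
    r = func(a, **kwargs)
    result = _quantile(arr,
                       quantiles=q,
    ...<2 lines>...
                       out=out,
                       weights=wgt)
    slices_having_nans = np.isnan(arr[-1, ...])
                                  ~~~^^^^^^^^^
IndexError: index -1 is out of bounds for axis 0 with size 0
```

View pics/ws.png

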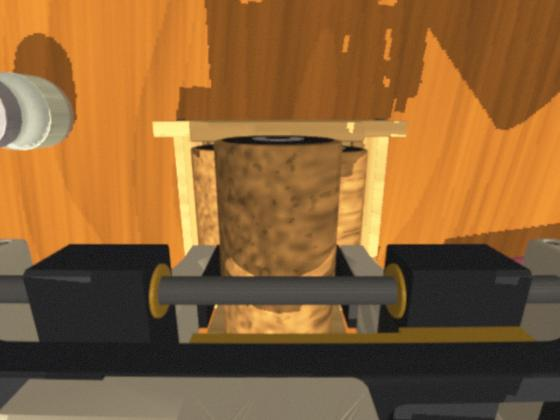

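```bash
sed -i 's/^for nm.*$//; s/^    print(nm).*$//' sad.py; python3 -m jog '[[[-0.003,-0.0008,0.001],0],[[-0.004,-0.0008,0.001],0],[[-0.003,-0.0004,0.001],0],[[-0.001,0,0.001],0],[[0,0,0.001],0],[[0,0,0.001],0],[[0,0,0],0],[[0,0,0],0],[[0,0,0],0],[[0,0,0],0]]'; python3 plan.py 0.5099 0.287 0.0784 -1.461 1; python3 sad.py
```

```text
time_s: 36.7
eef_pos: [0.5101, 0.2859, 0.1426]
tool_rot: [0.744, -0.667, 0.004, -0.019]
force: [0.3, 0.1, -2.4]
gripper_width: 0.677
t 36.7 tcp [0.5101 0.2859 0.1426] yaw -1.4614 tilt [0.0316 0.0233] w mm 59.5 F [ 0.31  0.09 -2.43]
delta world mm [ -0.2   1.1 -64.2] tool axes mm [ 0.2  2.2 64.2] twist units -0.0
c
[0.5099 0.2847 0.1073] rackframe mm [ 0.1 -1.1] 15929 0.00033 ztop-30 [150.1]
cheek 3771 (518.8372802734375, 207.1448974609375) exp 518.4 207.2
```

```bash
python3 -m jog '[[[0,0.0002,0.004],0],[[0,0.0003,0.006],0],[[0,0.0003,0.008],0],[[0,0.0003,0.008],0],[[0,0.0003,0.008],0],[[0,0.0002,0.006],0],[[0,0.0002,0.005],0],[[0,0,0.003],0],[[0,0,0.001],0],[[0,0,0],0]]'; python3 plan.py 0.5099 0.287 0.0784 -1.461 1; python3 sad.py
```

```text
time_s: 37.75
eef_pos: [0.5094, 0.2865, 0.088]
tool_rot: [0.744, -0.667, 0.004, -0.018]
force: [-0.1, -0.2, -2.5]
gripper_width: 0.677
t 37.75 tcp [0.5094 0.2865 0.088 ] yaw -1.4615 tilt [0.0302 0.0219] w mm 59.6 F [-0.14 -0.16 -2.45]
delta world mm [ 0.5  0.5 -9.6] tool axes mm [-0.3 -0.3  9.6] twist units -0.01
c
[0.5092 0.2854 0.107 ] rackframe mm [-0.5 -0.4] 15939 0.00035 ztop-30 [95.6]
cheek 7456 (518.4210205078125, 211.88294982910156) exp 518.4 207.2
```

```bash
python3 -m jog '[[[0,-0.0003,0.002],0],[[0,0,0.002],0],[[0,0,0.0015],0],[[0,0,0.001],0],[[0,0,0.0007],0],[[0,0,0.0007],0],[[0,0,0.0006],0],[[0,0,0.0005],0],[[0,0,0.0003],0],[[0,0,0],0]]'; python3 plan.py 0.5099 0.287 0.0784 -1.461 1; python3 sad.py
```

```text
time_s: 38.8
eef_pos: [0.5106, 0.2873, 0.0792]
tool_rot: [0.744, -0.667, 0.004, -0.019]
force: [0.1, -0.4, -3.1]
gripper_width: 0.68
t 38.8 tcp [0.5106 0.2873 0.0792] yaw -1.4614 tilt [0.032  0.0236] w mm 59.9 F [ 0.11 -0.38 -3.07]
delta world mm [-0.7 -0.3 -0.8] tool axes mm [0.2 0.8 0.8] twist units -0.0
c
[0.5104 0.2861 0.1076] rackframe mm [0.8 0.3] 15942 0.00034 ztop-30 [86.7]
cheek 8440 (518.1813354492188, 211.76731872558594) exp 518.4 207.2
```

```bash
python3 -m jog '[[[0,0.0004,0.0003],0],[[0,0.0003,0.0004],0],[[0,0,0.0004],0],[[0,0,0.0003],0],[[0,0,0.0003],0],[[0,0,0.0002],0],[[0,0,0.0002],0],[[0,0,0],0],[[0,0,0],0],[[0,0,0],0]]'; python3 plan.py 0.5099 0.287 0.0784 -1.461 1; python3 sad.py
```

```text
time_s: 39.85
eef_pos: [0.5101, 0.2874, 0.0781]
tool_rot: [0.745, -0.667, 0.004, -0.02]
force: [-1.7, 0.2, 1.8]
gripper_width: 0.679
t 39.85 tcp [0.5101 0.2874 0.0781] yaw -1.4605 tilt [0.0328 0.0239] w mm 59.8 F [-1.66  0.22  1.76]
delta world mm [-0.2 -0.4  0.3] tool axes mm [ 0.4  0.2 -0.3] twist units 0.01
c
[0.5099 0.2862 0.1089] rackframe mm [0.2 0.3] 15931 0.00035 ztop-30 [85.6]
cheek 8576 (518.17919921875, 212.05245971679688) exp 518.4 207.2
```

Contact: Fz went from −3.1 to +1.8 N, so the drum is seated. Release.

```bash
python3 -m jog '[[[0,0,0],0],[[0,0,0],0],[[0,0,0],0],[[0,0,-0.0005],0],[[0,0,-0.001],0],[[0,0,-0.002],0],[[0,0,-0.003],0],[[0,0,-0.005],0],[[0,0,-0.008],0],[[0,0,-0.01],0]]' 78; python3 plan.py 0.5099 0.287 0.0784 -1.461 1; python3 sad.py 0.0862
```

```text
time_s: 40.9
eef_pos: [0.5096, 0.2869, 0.109]
tool_rot: [0.745, -0.667, 0.004, -0.02]
force: [0.3, -0.1, -0.1]
gripper_width: 0.78
t 40.9 tcp [0.5096 0.2869 0.109 ] yaw -1.4607 tilt [0.0331 0.0239] w mm 68.6 F [ 0.29 -0.06 -0.09]
delta world mm [  0.3   0.1 -30.6] tool axes mm [ 0.6  0.7 30.6] twist units 0.0
c
[0.5098 0.2862 0.111 ] rackframe mm [0.1 0.3] 10863 0.00047 ztop-30 [85.6]
cheek 5530 (518.5381469726562, 211.53570556640625) exp 518.4 207.2
```

```bash
python3 -m jog '[[[0,0.0,-0.01],0],[[0,0,-0.015],0],[[0,0,-0.02],0],[[0,0,-0.02],0],[[0,0,-0.02],0],[[0,0,-0.02],0],[[0,0,-0.015],0],[[0,0,-0.01],0],[[0,0,-0.005],0],[[0,0,0],0]]'; python3 plan.py 0.5099 0.287 0.0784 -1.461 1
python3 - <<'E'
from fit import *
for n in("top","side"):
    p,d=optics.grab_frame(n); cv2.imwrite(f"pics/{n}F.png",p)
m=optics.camera_model("wrist"); p,d=optics.grab_frame("wrist"); cv2.imwrite("pics/wF.png",p)
P=cloud(d,m).reshape(-1,3);P=P[~np.isnan(P[:,2])];z=P[:,2]
for nm,x,zc,dz in(("c",[.5099,.286,.109],.0862,.008),("a",[.4667,.2815,.11],.0444,.0),("b",[.5522,.2908,.11],.0444,.0)):
    x0=np.array(x)
    for it in range(4):
        c,s=np.cos(x0[2]),np.sin(x0[2]); dx=P[:,0]-x0[0]; dy=P[:,1]-x0[1]
        X=c*dx+s*dy; Y=-s*dx+c*dy
        out=X*(-1 if nm=="a" else 1)
        k=(abs(X)<.034)&(abs(Y)<.07)&(z>zc+dz)&(z<zc+.034)
        if nm!="c": k&=(out>.0)
        q=P[k]; x0,rm,_=fitcyl(q,zc,x0)
    e=x0[:2]-[.5097,.2858]; c,s=np.cos(.11),np.sin(.11)
    print(nm,np.round(x0,4),"rackframe mm",np.round([1e3*(c*e[0]+s*e[1]),1e3*(-s*e[0]+c*e[1])],1),len(q),round(rm,5),"ztop",np.percentile(q[:,2],98).round(4))
E
```

```text
time_s: 41.95
eef_pos: [0.5052, 0.2835, 0.2592]
tool_rot: [0.745, -0.667, 0.005, -0.024]
force: [-0.5, -0.3, -0.4]
gripper_width: 0.782
t 41.95 tcp [0.5052 0.2835 0.2592] yaw -1.46 tilt [0.0394 0.0297] w mm 68.8 F [-0.52 -0.27 -0.41]
delta world mm [   4.7    3.5 -180.8] tool axes mm [  1.6   2.6 180.9] twist units 0.01
c [0.5095 0.2859 0.1099] rackframe mm [-0.2  0.1] 6721 0.00054 ztop 0.1164
a [0.4672 0.2828 0.1119] rackframe mm [-42.6   1.7] 2620 0.00042 ztop 0.0747
b [0.5512 0.2909 0.1134] rackframe mm [41.8  0.5] 2409 0.00043 ztop 0.0746
```

View pics/sideF.png

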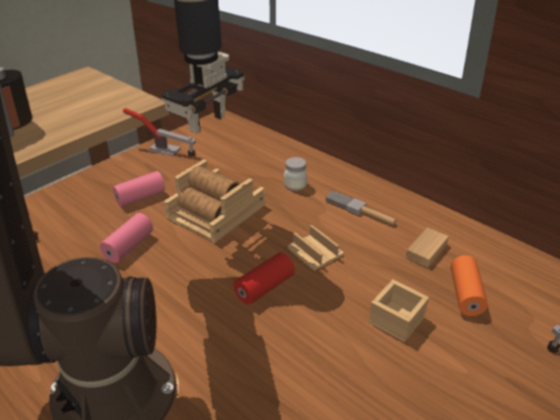

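View pics/wF.png

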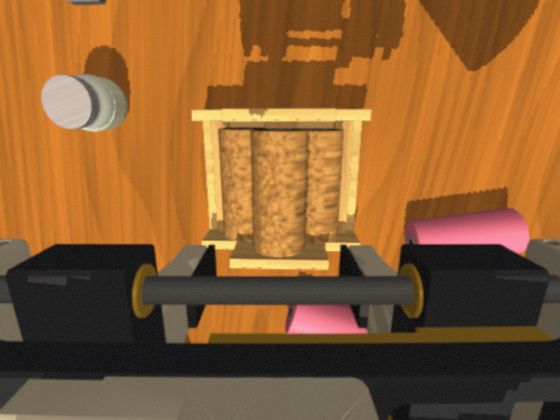

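The pyramid stands in the rack, with drum_c at (280,190) in the wrist view between a and b. The rest and socket are empty, and the jar, block and brush look unmoved. Handing in.

```bash
python3 -c "
from workcell import workorder
print(workorder.close_job())"
```

```text
the job is handed in; nothing more can be done
None
```

The pyramid is stacked and the job was handed in at about 42 s of the 72 s limit; no verdict was reported.

**What I did:**
- I moved drum_b from the rest into the free groove. After letting go, it measured within about 1 mm of its seat.
- I took drum_c from the socket and tipped it over the end of the rest, letting it pivot in the jaws. It lay level and released on the rest, about 15 mm off the middle (40 mm allowed).
- I gripped drum_c again at its middle and set it onto the two lower drums until the force reading showed contact, then let go.

**Last checks, from the wrist camera:**

| Drum | Off its target across | Off its target along | Angle to the grooves |
|---|---|---|---|
| drum_c | 0.2 mm | 0.1 mm | under 0.01 rad |
| drum_a | about 0.5 mm | 1.7 mm | under 0.01 rad |
| drum_b | about 1 mm | 0.5 mm | under 0.01 rad |

- **Other objects:** the jar, the sanding block and the brush look unmoved in the side picture. I did not measure them.
- **Gripper:** it was 0.26 m up, clear of everything, when I handed in.

**Problems and disagreements:**
- **Tool tilt:** the tool drifted to a tilt of about 0.05 rad, which the moves cannot correct; I allowed for it.
- **Sideways move:** one move while carrying drum_c went the wrong way by about 5 cm over clear bench, and I corrected it.
- **Laying down drum_c:** when the tool reached the height I had worked out, drum_c still sloped by 8°. I lowered it further until it was flat before letting go.
- **Cheek reading:** in the last pictures before and after release, the rack cheek read about 5 mm off along the grooves. I put this down to the narrow view picking up part of the cheek, because the other fits agreed.

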